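Touch-read the clock's climate logger

TASK

Take the touch reader from its charging dock and read the climate logger that stands beside the square clock, not the one beside the round barometer: set the reader's nose centrally and square on that logger's slanted sensor pad, press gently with about 7 N (4 to 10 N) and hold it there steadily for at least a second; never press harder than 18 N. Then stand the reader upright on its nose in the dish of its dock again, let go, and leave the other logger and everything else undisturbed.

Things in the scene. Friction and masses are not known exactly. Their poses are not given: they have to be found in the camera images.
- reader: handheld touch reader, 0.2 to 0.33 kg, standing nose down in the dock, 151 mm tall. Origin: centre of the flat round nose face (44 mm across, lowest point as it stands); z runs from the nose up the handle. The handle, 50 to 150 mm above the nose, is a flat-sided bar 30 mm thick (along x) and 46 mm wide (along y)
- reader_top (a point): middle of the top end of the reader's handle, 151 mm from the nose face along the reader's z. Grip the upper half of the handle across its 30 mm thickness, firmly (40 N or more)
- dock: charging dock fixed to the table: 100 by 110 mm plate with a round dish on it. Origin: centre of the underside. The dish floor, on which the reader stands, is 12 mm above the origin; the dish is 78 mm across inside and its rim 20 mm above the origin
- logger_a: the left (+y) data logger, fixed to the table: foot plate 100 (x) by 86 (y) mm, stub post, tilted round head; up to 150 mm high with its pad. Origin: under the foot's centre; -x is its front, turned roughly to the robot. The museum object it watches stands on its outer side, about 125 mm away
- port_a: centre of the front rim of the left logger's head (64 mm across, 52 mm long). z points out of the head along its axis, forward and up, 32 degrees from vertical; y is level. A flat steel sensor pad 34 mm across stands out on this axis: its face is 16 to 32 mm from this point (hidden, varies: feel for it). Sprung: gives up to 14 mm, 1.2 N to start plus 1.2 N per mm
- logger_b: the right (-y) data logger, fixed to the table: foot plate 100 (x) by 86 (y) mm, stub post, tilted round head; up to 150 mm high with its pad. Origin: under the foot's centre; -x is its front, turned roughly to the robot. The museum object it watches stands on its outer side, about 125 mm away
- port_b: centre of the front rim of the right logger's head (64 mm across, 52 mm long). z points out of the head along its axis, forward and up, 32 degrees from vertical; y is level. A flat steel sensor pad 34 mm across stands out on this axis: its face is 16 to 32 mm from this point (hidden, varies: feel for it). Sprung: gives up to 14 mm, 1.2 N to start plus 1.2 N per mm
- square_clock: small square quartz clock, 50x58x58 mm, loose on the table, beside one of the loggers (which one changes); origin: centre of its underside
- round_barometer: round desk barometer on a chrome stand, 40x94x101 mm, loose, beside the other logger; origin: centre of its underside
- screwdriver: loose screwdriver, 191 mm, lying between the loggers; origin: under its middle; a bystander
- tape_roll: loose roll of masking tape, 96 mm across, 25 mm high, behind the screwdriver; origin: under its middle; a bystander
Mind the look-alikes: they are no part of the job. Leave any orange look-alike of the reader alone.

How it is judged:
By the outcome, as a careful person would: the job done as asked, in the order asked, and still so for the second after the job is handed in, with the robot touching nothing.
It also fails if it takes over 48 s, if anything falls off the work surface, if the arm or the gripper's body presses on something with over 40 N, if the wrist force passes 120 N, or if a joint passes its speed limit or range.

ROBOT

A 7-joint arm with a two-finger parallel gripper is mounted at the origin on a cart in front of the work surface, level with it; the furniture and walls round the work are solid. World frame = base frame: x ahead of the robot, y to its left, z up, the work surface at z = 0. Lengths are in m, angles in rad, forces in N, time in s.
With the tool pointing down it reaches from about 0.4 to 0.875 m from the base axis. Payload 4.4 kg.
Tool frame: the origin (TCP) lies at the centre of the arm's flange, where the gripper is bolted on; the fingertips stand 173 mm ahead of it and the grasp point (between the pads) lies 155 mm ahead of it; z points along the fingers, y is the line along which they close (so a half turn about z gives the same grasp; the last joint's range is limited). The gripper opens to 85 mm and grips with 20 to 120 N. Pads are 22 mm wide; open, the fingers measure 114 mm over their backs; the gripper's body (76 mm by 85 mm) begins 54 mm behind the grasp point. The pads swing forward as they close: fully open they stand 13 mm farther back than shut.
Start: joints at [-1.33, 0.628, 0.038, 1.517, -0.027, 0.996, -0.02], TCP at [0.196, 0.62, 0.405] pointing down, gripper open.
Joint ranges: [-3.06, 3.06], [-0.37, 2.12], [-1.25, 1.32], [0.18, 2.47], [-1.1, 4.24], [0.23, 1.98], [-2.94, 2.94]. Speed limits (rad/s): [2.57, 2.57, 3.14, 3.14, 3.14, 3.14, 3.14].

INTERFACE

Orientations are given as a rotation vector (axis times angle).
In Python, from bench import read_state, read_camera, sign_off, recognise, cut_out gives the robot as it stands.
- The arm moves only by the tool apply_moves, never from a script. Its argument "moves" is a list of rows, each an object with "gripper": the closure, from -1 (fully open) to 1 (shut); "xyz": the shift along the world's x, y, z in mm, a list of three; "angular": the turn, a rotation vector about the world's x, y, z in degrees, a list of three. A call has 1 to 10 rows; each row shifts and turns the commanded pose from where the row before left it; what a row does not reach is not made up. A row lasts 1/10 s, in which the tool goes at most 50 mm and 8.59 degrees, less where a joint would pass 70% of its speed; a pose out of reach is approached as far as the arm can. A call is refused whole if a number of a shift passes 50 or a number of a turn 8.59, either way. A call with a gripper value outside its range is refused whole. The fingers move at their own pace and stop on an object; the grip force is fixed at half the most. Time passes only in rows, so rows that do not move let the fingers close. It gives the time, the measured TCP pose, the force, the opening and the grip force at its end, in the units of the state.
- read_state(): the state, without advancing time (a new reading comes with each control period).
- read_camera(name): name is "scene" or "top" or "wrist"; returns a dict with "color" (420x560x3 uint8, red, green, blue), "mtx" (3x3 intrinsics, pixels), "R" (3x3) and "t" (3): a world point X has camera coordinates R X + t; the wrist camera has in their place "hand_eye" (4x4, takes a point from camera to tool coordinates, whose origin is the TCP and whose axes are the flange's). Camera axes: x right, y down, z forward; pixel columns grow to the right and rows downward; lengths in m; the calibration is good to about 2 mm. A picture is of the moment at which its call begins: read the wrist's pose just before it. There is no depth.
- sign_off(): hands the job in; it is judged then, once.
Trained networks look in a picture, given as the dict that the camera call returned (one of the last four; its "shot" number tells which), for a name from the list of things; names that differ only in an ending like _2 or _b are one class to them, and where a whole thing is asked for, a point or a joint stands for the part that bears it (a point fixed in the world has none). Each returns a list of dicts, best first, with "conf" (0 to 1); they miss things now and then, are a little off and sometimes report something else, mostly with a low value. They report only what shows in the picture. A call takes as long as a camera call. They do not tell look-alikes from the thing itself.
- recognise(picture, name): "at" ([column, row] in pixels, amid what is visible of it).
- cut_out(picture, name): "mask" (420x560 bool, what is visible of it) and "at" ([column, row] in pixels, amid what is visible of it).
The state is a dict: "t": time; "q": joint angles; "dq": joint speeds; "effort": joint torques, N m; "eef_pos": TCP position; "tool_rot": TCP orientation; "force": force on the tool from outside, world axes, zero at the start; "torque": the same for the moment, N m; "opening": finger opening in m; "grasp_force": force on a finger pad.
Only numpy, scipy, OpenCV 4.12 (cv2) and the standard library are available. Lean on these libraries where they do the work, as an engineer would, in place of code of your own. Each camera call takes 0.05 s, during which the arm holds its last target. There are 200 camera calls.

## Working session

There is one attempt and no reset: what is moved stays moved. The work goes in short steps, Python scripts to look and compute and a tool call to move; the robot and the scene stay as the last step left them, time stands still between calls to the robot, and variables do not carry over. Pictures are saved under pics/ and viewed, at most 10 in all, crops included, and the job is handed in when it is done.

Besides the shell and the picture viewer there is one more tool, called after "Call:" as a command line: name --argument value ..., lists and objects as JSON in quotes. apply_moves: Moves the arm, as the interface text tells. Its arguments: {"type":"object","properties":{"moves":{"type":"array"}},"required":["moves"]}

```bash
mkdir -p pics; cat > h.py <<'E'
import numpy as np, cv2
from bench import *
from scipy.spatial.transform import Rotation as Ro
def cam(p,s=None):
    if 'R' in p: return p['mtx'],np.array(p['R']),np.array(p['t'])
    T=np.eye(4);T[:3,:3]=Ro.from_rotvec(s['tool_rot']).as_matrix();T[:3,3]=s['eef_pos']
    M=np.linalg.inv(T@np.array(p['hand_eye']));return p['mtx'],M[:3,:3],M[:3,3]
def ray(c,px):
    K,R,t=c;d=R.T@np.linalg.solve(K,[px[0],px[1],1.]);return -R.T@t,d/np.linalg.norm(d)
def onz(c,px,z):
    o,d=ray(c,px);return o+d*(z-o[2])/d[2]
def tri(cs,ps):
    A=np.zeros((3,3));b=np.zeros(3)
    for c,p in zip(cs,ps):
        o,d=ray(c,p);P=np.eye(3)-np.outer(d,d);A+=P;b+=P@o
    X=np.linalg.solve(A,b);return X,[round(float(np.linalg.norm(np.cross(X-ray(c,p)[0],ray(c,p)[1])))*1000,1) for c,p in zip(cs,ps)]
def proj(c,X):
    K,R,t=c;v=K@(R@np.array(X)+t);return v[:2]/v[2]
def save(p,n): cv2.imwrite('pics/'+n,p['color'][:,:,::-1])
E
cat > a.py <<'E'
from h import *
np.set_printoptions(precision=4,suppress=True)
s=read_state();print(s)
for n in ['scene','top']:
    p=read_camera(n);save(p,n+'1.png');c=cam(p);print(n,'pos',-c[1].T@c[2], 'fx',c[0][0,0])
    for k in ['reader','reader_top','dock','logger_a','port_a','square_clock','round_barometer','screwdriver','tape_roll']:
        print(k,[(round(d['conf'],2),np.round(d['at'],1).tolist()) for d in recognise(p,k)][:4])
E
python3 a.py
```

```text
{'t': 0.0, 'q': array([-1.3298,  0.6293,  0.0385,  1.5184, -0.027 ,  0.9963, -0.02  ]), 'dq': array([-0.001 ,  0.0002,  0.0004,  0.0012, -0.0014, -0.0006,  0.0003]), 'effort': array([ -0.0002, -56.3411,   1.2265, -19.3443,   0.0111,   0.0104,
         0.    ]), 'eef_pos': array([0.1962, 0.6194, 0.4038]), 'tool_rot': array([-0.48  , -3.1044,  0.0029]), 'force': array([ 0.2776, -0.195 ,  0.2674]), 'torque': array([ 0.0167, -0.0486, -0.0103]), 'grasp_force': 0.0, 'opening': 0.08600890041492465}
scene pos [ 0.2547 -0.6675  0.5614] fx 394.3029503012391
reader [(0.91, [184.5, 228.8]), (0.86, [229.5, 251.3]), (0.63, [371.7, 266.7])]
reader_top [(0.72, [182.9, 229.9]), (0.67, [230.0, 252.5]), (0.26, [271.6, 172.3])]
dock [(0.62, [230.7, 288.7])]
logger_a [(0.89, [275.5, 190.7]), (0.83, [371.6, 266.4]), (0.29, [354.0, 315.3])]
port_a [(0.91, [270.5, 175.8]), (0.66, [369.5, 250.8])]
square_clock [(0.8, [230.7, 189.6]), (0.18, [227.3, 251.1])]
round_barometer [(0.77, [349.9, 316.3]), (0.57, [230.5, 190.6]), (0.56, [227.4, 252.5])]
screwdriver [(0.62, [300.6, 256.2])]
tape_roll [(0.87, [353.0, 221.7])]
top pos [0.3673 0.0204 1.3187] fx 457.98538994053894
reader [(0.79, [304.8, 271.5]), (0.51, [254.2, 289.1])]
reader_top [(0.68, [302.2, 270.8]), (0.68, [253.5, 292.8])]
dock [(0.8, [307.1, 276.4])]
logger_a [(0.96, [346.2, 184.6]), (0.77, [204.1, 186.5]), (0.65, [304.7, 268.7])]
port_a [(0.97, [353.6, 178.9]), (0.84, [201.2, 184.4]), (0.48, [303.9, 216.3])]
square_clock [(0.69, [176.7, 224.3])]
round_barometer [(0.81, [375.3, 217.8]), (0.16, [296.7, 272.3])]
screwdriver [(0.7, [296.7, 213.3])]
tape_roll [(0.88, [281.9, 141.1]), (0.74, [298.5, 216.7])]
```

View pics/scene1.png

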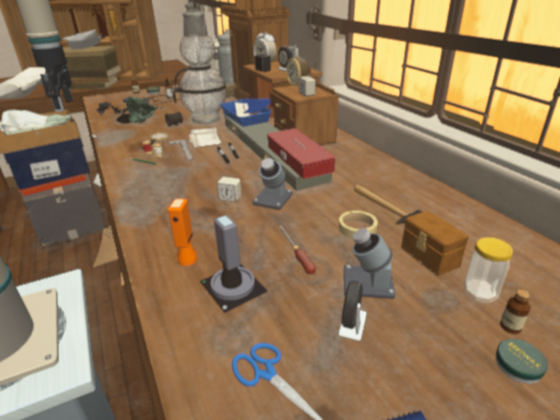

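View pics/top1.png

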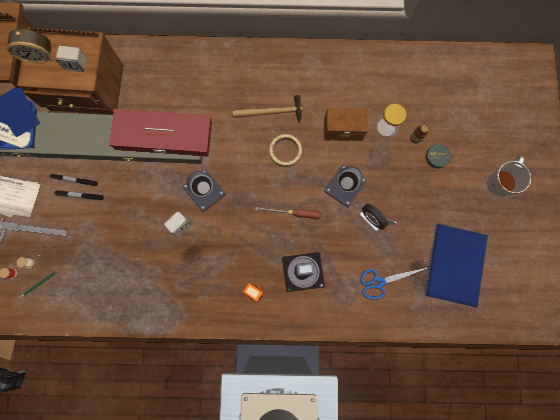

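Scene view: the grey reader stands in the dock at (229,250), and its orange look-alike is at (182,230). The square clock (230,189) is by the far logger (272,180), which is the left, +y one. The barometer (350,316) is by the near logger (370,265). Top view agrees: clock (177,223) by logger (204,187), barometer (375,217) by logger (346,185). So the target is logger_a and the tool is the grey reader.

```bash
cat > b.py <<'E'
from h import *
np.set_printoptions(precision=4,suppress=True)
a=read_camera('scene');b=read_camera('top');A=cam(a);B=cam(b)
print('reader_top',tri([A,B],[[229,221],[304.5,268.5]]))
for k in ['dock','reader','port_a','logger_a','square_clock']:
    da=recognise(a,k);db=recognise(b,k);
    for x in da[:2]:
        for y in db[:2]: 
            X,r=tri([A,B],[x['at'],y['at']])
            if max(r)<15: print(k,X,r,x['at'],y['at'])
for px in [(322,284),(288,256),(283,290),(318,254)]: pass
print('dock',onz(B,(303.5,271.5),.012),'clock',onz(B,(177,223),.05), 'orange',onz(B,(254,292),.14),'logger foot',onz(B,(204,190),.01),onz(B,(346,186),.01))
s=cv2.resize(a['color'][140:300,150:420],None,fx=2.9,fy=2.9,interpolation=2)[:470]
t=cv2.resize(b['color'][150:310,150:360],None,fx=3,fy=3,interpolation=2)
cv2.imwrite('pics/crop_t.png',t[:,:,::-1]);cv2.imwrite('pics/crop_s.png',s[:,:,::-1])
E
python3 b.py
```

```text
reader_top (array([ 0.4368, -0.0591,  0.1577]), [3.1, 3.1])
dock [ 0.4231 -0.0588 -0.0154] [5.5, 5.5] [231.4, 291.5] [300.1, 277.5]
reader [ 0.4321 -0.0592  0.0922] [0.7, 0.7] [228.6, 249.8] [303.1, 270.8]
reader [0.3765 0.0667 0.081 ] [2.6, 2.6] [185.8, 230.3] [255.2, 292.0]
port_a [ 0.6868 -0.1895  0.082 ] [6.0, 6.0] [370.4, 252.7] [351.3, 177.5]
port_a [0.6601 0.2266 0.0819] [4.9, 4.9] [272.4, 173.3] [199.7, 187.6]
logger_a [ 0.6909 -0.1855  0.0409] [0.9, 0.9] [372.3, 266.3] [346.3, 181.8]
logger_a [0.6674 0.2297 0.0334] [1.0, 1.0] [272.8, 188.2] [202.1, 187.1]
square_clock [0.5646 0.3022 0.0196] [2.1, 2.1] [229.8, 190.3] [175.9, 222.3]
dock [ 0.4337 -0.0654  0.012 ] clock [0.5601 0.2919 0.05  ] orange [0.3735 0.068  0.14  ] logger foot [0.6652 0.2273 0.01  ] [ 0.6852 -0.1889  0.01  ]
```

View pics/crop_t.png

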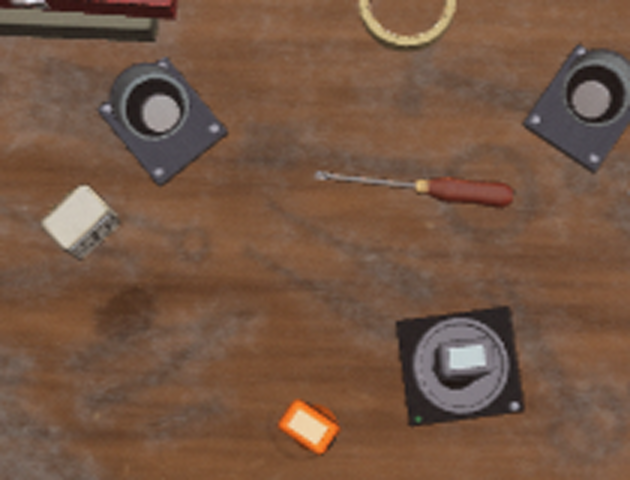

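View pics/crop_s.png

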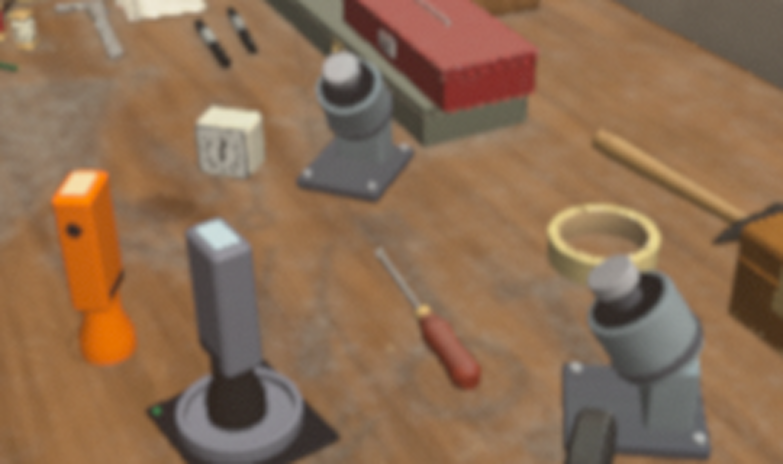

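Both crops confirm it: logger_a is the left logger by the square clock, and the grey reader is in the dock. Next I'll move the wrist camera over the logger.

Call:
apply_moves --moves '[{"gripper": -1,"xyz": [28,-40,6],"angular": [0,0,-4.5]},{"gripper": -1,"xyz": [28,-40,6],"angular": [0,0,-4.5]},{"gripper": -1,"xyz": [28,-40,6],"angular": [0,0,-4.5]},{"gripper": -1,"xyz": [28,-40,6],"angular": [0,0,-4.5]},{"gripper": -1,"xyz": [28,-40,6],"angular": [0,0,-4.5]},{"gripper": -1,"xyz": [28,-40,6],"angular": [0,0,-4.5]},{"gripper": -1,"xyz": [28,-40,6],"angular": [0,0,-4.5]},{"gripper": -1,"xyz": [28,-40,6],"angular": [0,0,-4.5]},{"gripper": -1,"xyz": [28,-40,6],"angular": [0,0,-4.5]},{"gripper": -1,"xyz": [28,-40,6],"angular": [0,0,-4.5]}]'

```text
t: 2.6
eef_pos: [0.4771, 0.2179, 0.4653]
tool_rot: [1.636, 2.682, 0.001]
force: [-0.1, 0.3, 0.3]
opening: 0.0854
grasp_force: 0.0
```

```bash
cat > c.py <<'E'
from h import *
import sys,pickle
np.set_printoptions(precision=4,suppress=True)
s=read_state();p=read_camera('wrist');c=cam(p,s);save(p,sys.argv[1]+'.png');pickle.dump((p['color'],c),open(sys.argv[1]+'.pkl','wb'))
print(s['eef_pos'],s['tool_rot'],s['q'],p['mtx'][0,0]);print(np.array(p['hand_eye']),'campos',-c[1].T@c[2])
for k in sys.argv[2:]: print(k,[(round(d['conf'],2),np.round(d['at'],1).tolist()) for d in recognise(p,k)][:3])
print('proj pad est',proj(c,[.64,.21,.14]),'reader top',proj(c,[.437,-.06,.16]))
E
python3 c.py w1 port_a logger_a square_clock reader_top
```

```text
[0.4771 0.2179 0.4653] [1.6356 2.682  0.0015] [-0.7012  0.3919  0.3108  1.7917 -0.1417  0.9788  0.1423] 337.08684104084404
[[ 0.0005 -0.9551 -0.2962  0.0753]
 [ 1.      0.0003  0.0005 -0.0003]
 [-0.0004 -0.2962  0.9551  0.0303]
 [ 0.      0.      0.      1.    ]] campos [0.4423 0.2847 0.4351]
port_a [(0.88, [436.0, 246.7])]
logger_a [(0.58, [426.8, 234.5])]
square_clock [(0.62, [378.3, 143.2])]
reader_top [(0.61, [137.9, 255.0]), (0.46, [178.7, 330.6])]
proj pad est [428.8924 274.2421] reader top [128.2045 409.8781]
```

View pics/w1.png

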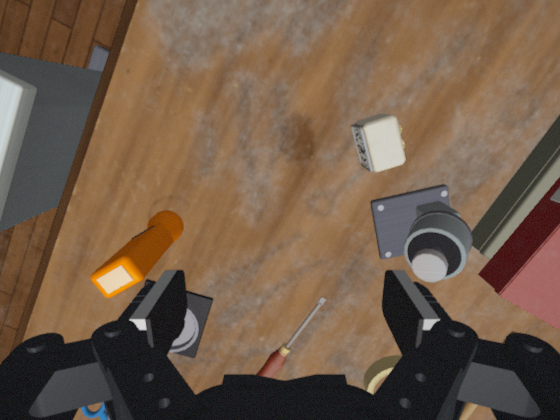

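Call:
apply_moves --moves '[{"gripper": -1,"xyz": [20,-40,0],"angular": [0,0,0]},{"gripper": -1,"xyz": [20,-40,0],"angular": [0,0,0]},{"gripper": -1,"xyz": [20,-40,0],"angular": [0,0,0]},{"gripper": -1,"xyz": [0,0,0],"angular": [0,0,0]},{"gripper": -1,"xyz": [0,0,0],"angular": [0,0,0]}]'

```text
t: 3.35
eef_pos: [0.5361, 0.1005, 0.4643]
tool_rot: [-1.63, -2.684, -0.0]
force: [-0.2, 1.2, 0.4]
opening: 0.0854
grasp_force: 0.0
```

```bash
python3 c.py w2 port_a
```

```text
[0.5361 0.1005 0.4643] [-1.6302 -2.684  -0.0003] [-0.4615  0.4278  0.3292  1.7394 -0.1611  1.0017  0.4065] 337.08684104084404
[[ 0.0005 -0.9551 -0.2962  0.0753]
 [ 1.      0.0003  0.0005 -0.0003]
 [-0.0004 -0.2962  0.9551  0.0303]
 [ 0.      0.      0.      1.    ]] campos [0.501  0.1672 0.4342]
port_a [(0.63, [455.8, 126.0]), (0.5, [129.3, 270.1])]
proj pad est [451.1785 137.8464] reader top [109.9422 299.9481]
```

View pics/w2.png

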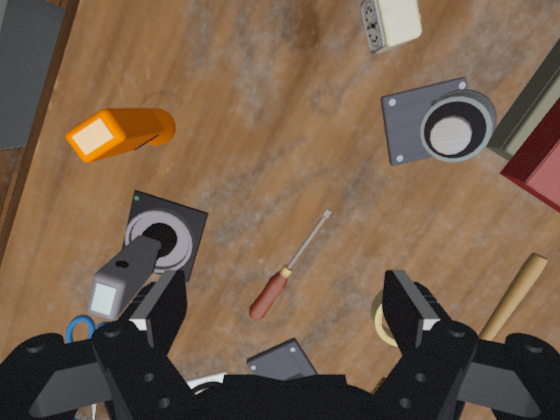

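w1 shows logger_a's pad at about (430,265), with foot screws at (380,208), (446,193) and (388,254). w2 shows the pad at about (450,136), screws at (392,102), (462,86) and (400,158), and the reader's top at (103,299).

```bash
cat > d.py <<'E'
from h import *
import pickle
np.set_printoptions(precision=4,suppress=True)
V={n:pickle.load(open(n+'.pkl','rb')) for n in('w1','w2')}
def blob(n,px,r):
    im=V[n][0].astype(np.uint8);x,y=px;g=cv2.cvtColor(im,cv2.COLOR_RGB2GRAY)[y-r:y+r+1,x-r:x+r+1]
    G=cv2.resize(g,None,fx=4,fy=4,interpolation=cv2.INTER_CUBIC)
    th,B=cv2.threshold(G,0,255,cv2.THRESH_OTSU)
    k,L,S,C=cv2.connectedComponentsWithStats(B)
    h=L[4*r-2:4*r+6,4*r-2:4*r+6];l=np.bincount(h[h>0]).argmax()
    cn=max(cv2.findContours((L==l).astype(np.uint8),0,1)[0],key=len);e=cv2.fitEllipse(cv2.convexHull(cn))
    f=lambda c:[(c[0]+.5)/4-.5+x-r,(c[1]+.5)/4-.5+y-r]
    return f(C[l]),f(e[0]),np.array(e[1])/4
pad={n:blob(n,q,22) for n,q in (('w1',(430,266)),('w2',(450,137)))}
print(pad)
C=[V['w1'][1],V['w2'][1]]
P,r=tri(C,[pad['w1'][1],pad['w2'][1]]);print('pad',P,r)
S=[]
for a,b in zip([(380,208),(446,193),(388,254)],[(392,102),(462,86),(400,158)]):
    A,B=blob('w1',a,5)[0],blob('w2',b,5)[0];X,r=tri(C,[A,B]);S.append(X);print('screw',A,B,X,r)
S=np.array(S);e1=S[1]-S[0];e2=S[2]-S[0];print(np.linalg.norm(e1),np.linalg.norm(e2),np.degrees(np.arctan2(e1[1],e1[0])),np.degrees(np.arctan2(e2[1],e2[0])),'centre',(S[1]+S[2])/2)
for n in V: 
    g=cv2.resize(V[n][0][(190 if n=='w1' else 75):(290 if n=='w1' else 175),375:500],None,fx=4.5,fy=4.5,interpolation=2);V[n]=(g,)
cv2.imwrite('pics/wc.png',cv2.resize(np.hstack([V['w1'][0],V['w2'][0]]),(800,320))[:,:,::-1])
E
python3 d.py
```

```text
{'w1': ([np.float64(430.1890816837885), np.float64(271.07453645702833)], [430.6579990386963, 271.1328983306885], array([37.0271, 53.1927])), 'w2': ([np.float64(450.36275400522084), np.float64(135.40260147412602)], [450.38501358032227, 135.35905647277832], array([36.9015, 42.4612]))}
pad [0.6408 0.2124 0.1365] [1.0, 1.0]
screw [np.float64(380.3207831325301), np.float64(207.42018072289156)] [np.float64(391.85853293413174), np.float64(101.87612275449102)] [0.6118 0.2299 0.016 ] [0.0, 0.0]
screw [np.float64(443.7542246520875), np.float64(193.24627236580517)] [np.float64(461.8361269614836), np.float64(85.01979315263908)] [0.6739 0.2833 0.016 ] [0.1, 0.1]
screw [np.float64(387.853587962963), np.float64(254.03587962962962)] [np.float64(399.39112903225805), np.float64(157.93817204301075)] [0.6562 0.1784 0.0159] [0.0, 0.0]
0.08193439151559394 0.06798352972559354 40.67174969019486 -49.25694905996506 centre [0.665  0.2309 0.016 ]
```

View pics/wc.png

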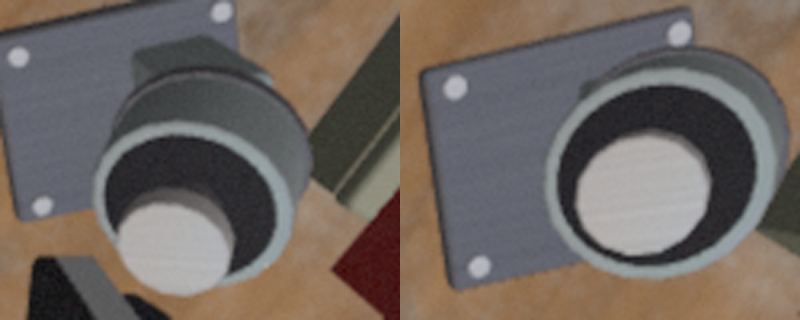

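```bash
cat > e.py <<'E'
from h import *
import pickle
np.set_printoptions(precision=4,suppress=True)
C=[pickle.load(open(n+'.pkl','rb'))[1] for n in('w1','w2')]
P,r=tri(C,[(429.8,267.6),(451.0,135.4)]);Q,r2=tri(C,[(435.9,253.8),(456.7,129.1)])
y=np.radians(40.71);a=np.array([-np.cos(y)*np.sin(.5585),-np.sin(y)*np.sin(.5585),np.cos(.5585)]);f=np.array([.665,.2309,0]);l=np.array([-np.sin(y),np.cos(y),0])
print('pad',P,r,'rim',Q,r2,'axis',a,'lat',(P-f)@l,(Q-f)@l,'along',(P-Q)@a,'off',np.linalg.norm(np.cross(P-Q,a)))
def ring(c,o,rad):
    u=np.cross(l,a);t=np.linspace(0,2*np.pi,73)
    p=np.array([proj(c,o+rad*(np.cos(k)*l+np.sin(k)*u)) for k in t]);return p.min(0),p.max(0)
for i,o in enumerate([(375,190),(375,75)]):
    for X,rad in((P,.017),(Q,.032)):
        m,M=ring(C[i],X,rad);k=(400 if i else 0);print('crop box',(m-o)*3.2+[k,0],(M-o)*3.2+[k,0])
# reader top from w2 + scene estimate
print('reader top',onz(C[1],(103,299),.163), 'dish', onz(C[1],(160,237),.02))
E
python3 e.py
```

```text
pad [0.6444 0.2135 0.128 ] [0.2, 0.2] rim [0.6571 0.2245 0.1036] [0.0, 0.0] axis [-0.4017 -0.3456  0.8481] lat 0.00022014659452359794 0.00029810602234763353 along 0.029543462257658235 off 0.001280981990566262
crop box [118.3401 200.0216] [234.3846 295.2672]
crop box [ 95.9922 116.8524] [303.2746 287.4523]
crop box [578.0931 130.4953] [713.7167 253.5051]
crop box [547.973   60.3611] [788.1104 277.8372]
reader top [ 0.4317 -0.0595  0.163 ] dish [ 0.432  -0.0549  0.02  ]
```

Call:
apply_moves --moves '[{"gripper": -1,"xyz": [-20,-35,0],"angular": [0,0,-5]},{"gripper": -1,"xyz": [-20,-35,0],"angular": [0,0,-5]},{"gripper": -1,"xyz": [-20,-35,0],"angular": [0,0,-5]},{"gripper": -1,"xyz": [-20,-35,0],"angular": [0,0,-5]},{"gripper": -1,"xyz": [-20,-20,0],"angular": [0,0,-5]},{"gripper": -1,"xyz": [0,0,0],"angular": [0,0,0]},{"gripper": -1,"xyz": [0,0,0],"angular": [0,0,0]}]'

```text
t: 4.15
eef_pos: [0.4364, -0.0587, 0.4649]
tool_rot: [-2.17, -2.271, -0.002]
force: [0.6, 0.4, 0.2]
opening: 0.0855
grasp_force: 0.0
```

```bash
python3 c.py w3 reader_top dock
```

```text
[ 0.4364 -0.0587  0.4649] [-2.1698 -2.2714 -0.0023] [-0.3144  0.2751  0.4933  1.9958 -0.1656  0.9082  0.3112] 337.08684104084404
[[ 0.0005 -0.9552 -0.296   0.0752]
 [ 1.      0.0003  0.0006 -0.0002]
 [-0.0004 -0.296   0.9552  0.0303]
 [ 0.      0.      0.      1.    ]] campos [0.4328 0.0165 0.4347]
reader_top [(0.8, [219.6, 35.7]), (0.64, [279.1, 189.3])]
dock [(0.85, [284.9, 154.7])]
proj pad est [ 603.2879 -178.6774] reader top [284.5548 200.7538]
```

View pics/w3.png

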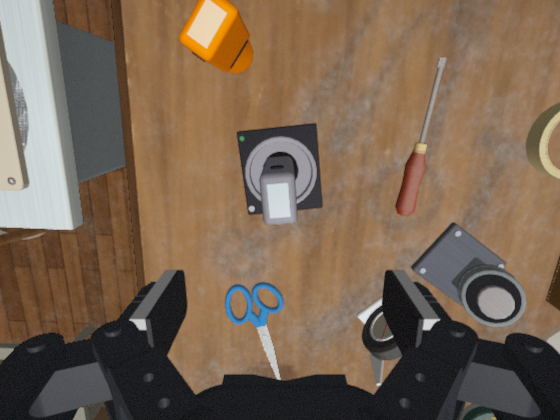

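w3 shows the grey reader's top patch at (279,201), the dish centre at about (281,171) and the orange look-alike at (215,35).

```bash
cat > f.py <<'E'
from h import *
import pickle
np.set_printoptions(precision=4,suppress=True)
V={n:pickle.load(open(n+'.pkl','rb')) for n in('w2','w3')}
def patch(n,px,r):
    im=V[n][0];x,y=px;sub=im[y-r:y+r,x-r:x+r].astype(int)
    G=cv2.resize(sub.min(2).astype(np.uint8),None,fx=4,fy=4,interpolation=cv2.INTER_CUBIC)
    B=(G>G[4*r-8:4*r+8,4*r-8:4*r+8].mean()*.85).astype(np.uint8)
    k,L=cv2.connectedComponents(B);l=L[4*r,4*r]
    cn=max(cv2.findContours((L==l).astype(np.uint8),0,1)[0],key=len)
    q=cv2.boxPoints(cv2.minAreaRect(cn));return (q+.5)/4-.5+[x-r,y-r]
q2,q3=patch('w2',(103,299),22),patch('w3',(279,201),30)
C=[V['w2'][1],V['w3'][1]]
print(q2,q3);X,r=tri(C,[q2.mean(0),q3.mean(0)]);print('top',X,r)
W=np.array([onz(C[1],p,X[2])[:2] for p in q3]);print(W)
for i in range(4):
    e=W[(i+1)%4]-W[i];print(np.linalg.norm(e)*1000,np.degrees(np.arctan2(e[1],e[0])))
# dock corners
D=np.array([onz(C[1],p,.008)[:2] for p in [(238,130),(316,124),(322,207),(249,214)]]);print('dock',D,D.mean(0))
for i in range(4):
    e=D[(i+1)%4]-D[i];print(np.linalg.norm(e)*1000,np.degrees(np.arctan2(e[1],e[0])))
print('dish',onz(C[1],(281,171.5),.02))
E
python3 f.py
```

```text
[[ 89.5947 310.6677]
 [ 96.3255 282.6231]
 [116.2857 287.4136]
 [109.555  315.4582]] [[265.9796 183.9529]
 [287.739  182.0607]
 [290.7624 216.8304]
 [269.0031 218.7226]]
top [ 0.4318 -0.0589  0.1638] [0.1, 0.1]
[[ 0.421  -0.0453]
 [ 0.4388 -0.0429]
 [ 0.4428 -0.0728]
 [ 0.4245 -0.0754]]
17.942960529345275 7.70528580163532
30.15428673422331 -82.30163750492474
18.518912875906878 -172.13981354850762
30.209911991033366 96.60609142864203
dock [[ 0.3777 -0.0144]
 [ 0.4734 -0.0028]
 [ 0.4892 -0.1086]
 [ 0.393  -0.1227]] [ 0.4333 -0.0621]
96.34716496764919 6.921655077840162
106.95767726782307 -81.50502360487495
97.22922785840363 -171.6393802813406
109.37885729976468 98.01403439414275
dish [ 0.433  -0.0615  0.02  ]
```

Call:
apply_moves --moves '[{"gripper": -1,"xyz": [-4.6,0,0],"angular": [0,0,5]},{"gripper": -1,"xyz": [0,0,-35],"angular": [0,0,0]},{"gripper": -1,"xyz": [0,0,-35],"angular": [0,0,0]},{"gripper": -1,"xyz": [0,0,-35],"angular": [0,0,0]},{"gripper": -1,"xyz": [0,0,-30],"angular": [0,0,0]},{"gripper": -1,"xyz": [0,0,-28],"angular": [0,0,0]},{"gripper": -1,"xyz": [0,0,-20],"angular": [0,0,0]},{"gripper": -1,"xyz": [0,0,0],"angular": [0,0,0]},{"gripper": -1,"xyz": [0,0,0],"angular": [0,0,0]}]'

```text
t: 5.2
eef_pos: [0.4322, -0.0598, 0.2816]
tool_rot: [-2.071, -2.361, 0.0]
force: [-0.8, -0.9, 0.9]
opening: 0.0854
grasp_force: 0.0
```

Call:
apply_moves --moves '[{"gripper": 1,"xyz": [0,0,0],"angular": [0,0,0]},{"gripper": 1,"xyz": [0,0,0],"angular": [0,0,0]},{"gripper": 1,"xyz": [0,0,0],"angular": [0,0,0]},{"gripper": 1,"xyz": [0,0,0],"angular": [0,0,0]},{"gripper": 1,"xyz": [0,0,0],"angular": [0,0,0]},{"gripper": 1,"xyz": [0,0,0],"angular": [0,0,0]},{"gripper": 1,"xyz": [0,0,0],"angular": [0,0,0]},{"gripper": 1,"xyz": [0,0,0],"angular": [0,0,0]}]'

```text
t: 6.0
eef_pos: [0.4319, -0.0603, 0.2824]
tool_rot: [2.073, 2.36, 0.002]
force: [-0.5, 0.3, 5.9]
opening: 0.0291
grasp_force: 59.8
```

Call:
apply_moves --moves '[{"gripper": 1,"xyz": [0,0,10],"angular": [0,0,0]},{"gripper": 1,"xyz": [0,0,25],"angular": [0,0,0]},{"gripper": 1,"xyz": [0,0,30],"angular": [0,0,0]},{"gripper": 1,"xyz": [0,0,30],"angular": [0,0,0]},{"gripper": 1,"xyz": [0,0,30],"angular": [0,0,0]},{"gripper": 1,"xyz": [0,0,25],"angular": [0,0,0]},{"gripper": 1,"xyz": [0,0,0],"angular": [0,0,0]},{"gripper": 1,"xyz": [0,0,0],"angular": [0,0,0]},{"gripper": 1,"xyz": [0,0,0],"angular": [0,0,0]}]'

```text
t: 6.9
eef_pos: [0.431, -0.0601, 0.4308]
tool_rot: [-2.072, -2.359, 0.002]
force: [0.2, -0.1, -2.9]
opening: 0.0293
grasp_force: 60.0
```

Call:
apply_moves --moves '[{"gripper": 1,"xyz": [6,10,0],"angular": [2.09,-2.43,0]},{"gripper": 1,"xyz": [10,18,0],"angular": [2.09,-2.43,0]},{"gripper": 1,"xyz": [10,20,0],"angular": [2.09,-2.43,0]},{"gripper": 1,"xyz": [10,20,0],"angular": [2.09,-2.43,0]},{"gripper": 1,"xyz": [10,20,0],"angular": [2.09,-2.43,0]},{"gripper": 1,"xyz": [10,20,-5],"angular": [2.09,-2.43,0]},{"gripper": 1,"xyz": [10,20,-5],"angular": [2.09,-2.43,0]},{"gripper": 1,"xyz": [10,20,-5],"angular": [2.09,-2.43,0]},{"gripper": 1,"xyz": [6,12,-5],"angular": [2.09,-2.43,0]},{"gripper": 1,"xyz": [4,5,-5],"angular": [2.09,-2.43,0]}]'

```text
t: 7.9
eef_pos: [0.5172, 0.1063, 0.4046]
tool_rot: [1.945, 2.219, 0.838]
force: [0.4, 0.3, -2.3]
opening: 0.0292
grasp_force: 59.9
```

Call:
apply_moves --moves '[{"gripper": 1,"xyz": [0,0,0],"angular": [0,0,0]},{"gripper": 1,"xyz": [0,0,0],"angular": [0,0,0]},{"gripper": 1,"xyz": [0,0,0],"angular": [0,0,0]},{"gripper": 1,"xyz": [0,0,0],"angular": [0,0,0]}]'

```text
t: 8.3
eef_pos: [0.5177, 0.1044, 0.4068]
tool_rot: [1.945, 2.215, 0.837]
force: [0.1, 0.0, -2.6]
opening: 0.0294
grasp_force: 60.0
```

```bash
cat > g.py <<'E'
from h import *
np.set_printoptions(precision=4,suppress=True)
s=read_state();R=Ro.from_rotvec(s['tool_rot']).as_matrix();L=.2704;off=.0014
a=np.array([-.4017,-.3456,.8481]);P=np.array([.6444,.2135,.128])
nose=s['eef_pos']+R@[off,0,L];d=nose-P
fx=np.cross(R[:,2],-a);print('q',s['q'],'F',s['force'],'F.a',s['force']@a,'gap along a mm',d@a*1e3,'lateral fix mm',-(d-(d@a)*a)*1e3,'turn deg',np.degrees(fx),'grip',s['grasp_force'])
E
python3 g.py
```

```text
q [-0.1261  0.3835 -0.0444  2.0815 -0.9637  0.3211  0.8391] F [ 0.0936  0.0013 -2.6203] F.a -2.2603310176125904 gap along a mm 54.62265436535903 lateral fix mm [-3.7365 -4.3668 -3.5443] turn deg [0.0209 0.0291 0.0218] grip 59.98698055744171
```

Call:
apply_moves --moves '[{"gripper": 1,"xyz": [-3.7,-4.4,-3.5],"angular": [0,0,0]},{"gripper": 1,"xyz": [4,3.4,-8.4],"angular": [0,0,0]},{"gripper": 1,"xyz": [4,3.4,-8.4],"angular": [0,0,0]},{"gripper": 1,"xyz": [4,3.4,-8.4],"angular": [0,0,0]},{"gripper": 1,"xyz": [0,0,0],"angular": [0,0,0]},{"gripper": 1,"xyz": [0,0,0],"angular": [0,0,0]},{"gripper": 1,"xyz": [0,0,0],"angular": [0,0,0]}]'

```text
t: 9.0
eef_pos: [0.5261, 0.1104, 0.3781]
tool_rot: [1.945, 2.215, 0.838]
force: [-0.1, 0.4, -1.9]
opening: 0.0292
grasp_force: 60.0
```

```bash
python3 g.py; python3 - <<'E'
from h import *
s=read_state();w=read_camera('wrist');c=cam(w,s);t=read_camera('scene');T=cam(t)
R=Ro.from_rotvec(s['tool_rot']).as_matrix();n=s['eef_pos']+R@[.0014,0,.2704];P=np.array([.6444,.2135,.128])
im=[]
for p,k in((w,c),(t,T)):
    v=p['color'].copy();x,y=proj(k,(n+P)/2);print(proj(k,n),proj(k,P),x,y)
    r=70 if p is w else 40
    x0=int(np.clip(x-r,0,560-2*r));y0=int(np.clip(y-r,0,420-2*r))
    v=cv2.resize(v[y0:y0+2*r,x0:x0+2*r],(400,400),interpolation=2);S=200/r
    rings=[(n,.022,(255,0,0),R[:,0],R[:,1]),(P,.017,(0,255,0),R[:,0],R[:,1])]
    for o,rad,col,u,m in rings:
        q=np.array([proj(k,o+rad*(np.cos(h)*u+np.sin(h)*m)) for h in np.linspace(0,6.28,40)])
        cv2.polylines(v,[(((q-[x0,y0])+.5)*S).astype(int)],True,col,1)
    im.append(v)
cv2.imwrite('pics/press.png',np.hstack(im)[:,:,::-1])
E
```

```text
q [-0.069   0.444  -0.1377  2.0896 -1.0663  0.2442  0.9503] F [-0.1199  0.3625 -1.8955] F.a -1.6847211506883613 gap along a mm 24.837468714434493 lateral fix mm [-0.2619 -0.2858 -0.2383] turn deg [-0.0269  0.0541  0.0093] grip 60.044260025024414
[283.9039934  209.46609461] [283.45236429 200.85695337] 283.66796768029104 204.9668745391994
[264.44785592 155.64908116] [266.82470073 161.2366027 ] 265.6483020240542 158.4711074176786
```

View pics/press.png

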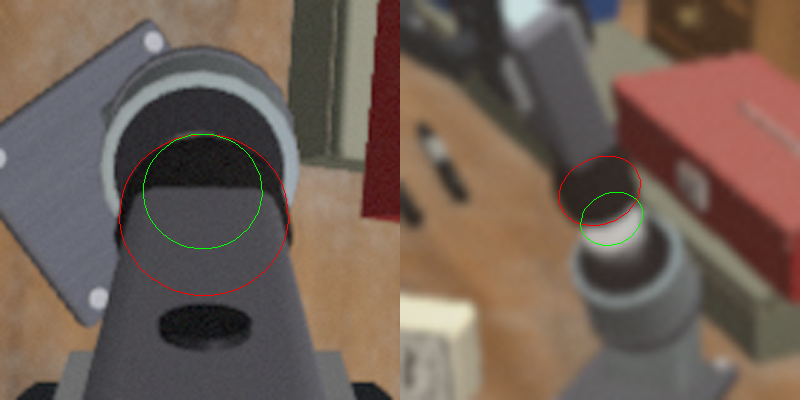

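The predicted rings match the picture: the nose (red) is centred over the pad (green), 25 mm away. q6 is nearing its limit, so I'll advance in small steps and watch it.

Call:
apply_moves --moves '[{"gripper": 1,"xyz": [1.9,1.6,-4.4],"angular": [0,0,0]},{"gripper": 1,"xyz": [1.8,1.5,-4.2],"angular": [0,0,0]},{"gripper": 1,"xyz": [0,0,0],"angular": [0,0,0]},{"gripper": 1,"xyz": [0,0,0],"angular": [0,0,0]}]'

```text
t: 9.5
eef_pos: [0.5305, 0.1135, 0.3703]
tool_rot: [1.946, 2.216, 0.837]
force: [-0.4, -0.2, -3.0]
opening: 0.0294
grasp_force: 60.0
```

```bash
python3 g.py
```

```text
q [-0.0718  0.463  -0.1418  2.0847 -1.0995  0.2333  0.9826] F [-0.3805 -0.2427 -2.9876] F.a -2.2970485771527525 gap along a mm 15.37937901900281 lateral fix mm [-0.2912 -0.1825 -0.2109] turn deg [-0.0114 -0.0677 -0.033 ] grip 60.04558324813843
```

```bash
cat > k.py <<'E'
from h import *
from scipy.optimize import least_squares
np.set_printoptions(precision=4,suppress=True)
D=[([-1.3298,.6293,.0385,1.5184,-.027,.9963,-.02],[.1962,.6194,.4038],[-.48,-3.1044,.0029]),
([-.7012,.3919,.3108,1.7917,-.1417,.9788,.1423],[.4771,.2179,.4653],[1.6356,2.682,.0015]),
([-.4615,.4278,.3292,1.7394,-.1611,1.0017,.4065],[.5361,.1005,.4643],[-1.6302,-2.684,-.0003]),
([-.3144,.2751,.4933,1.9958,-.1656,.9082,.3112],[.4364,-.0587,.4649],[-2.1698,-2.2714,-.0023]),
([-.1261,.3835,-.0444,2.0815,-.9637,.3211,.8391],[.5177,.1044,.4068],[1.945,2.215,.837]),
([-.069,.444,-.1377,2.0896,-1.0663,.2442,.9503],[.5261,.1104,.3781],[1.945,2.215,.838]),
([-.0718,.463,-.1418,2.0847,-1.0995,.2333,.9826],[.5305,.1135,.3703],[1.946,2.216,.837])]
PI=np.pi/2
AL=[0,-PI,PI,PI,PI,PI,-PI]; A0=[0,0,0,.0525,.0775,0,.076]; D0=[.267,0,.293,0,.3425,0,.097]
def fk(q,a=A0,d=D0,b=0):
    T=np.eye(4)
    for i in range(7):
        th=q[i]+(b if i==0 else 0);c,s=np.cos(th),np.sin(th);ca,sa=np.cos(AL[i]),np.sin(AL[i])
        T=T@np.array([[c,-s,0,a[i]],[s*ca,c*ca,-sa,-sa*d[i]],[s*sa,c*sa,ca,ca*d[i]],[0,0,0,1]])
    return T
if __name__=='__main__':
  def res(p,full=False):
    a=[0,0,0,p[0],p[1],0,p[2]];d=[p[3],0,p[4],0,p[5],0,p[6]];r=[]
    for q,x,w in D:
        T=fk(q,a,d,p[7]);R=Ro.from_rotvec(w).as_matrix()
        r+=list(T[:3,3]-x)+list(.3*(Ro.from_matrix(T[:3,:3]@Ro.from_euler('z',p[8]).as_matrix()@R.T).as_rotvec()))
    return np.array(r)
  best=None
  for b in np.arange(0,6.3,.8):
    for e in (0,1.57,3.14,-1.57):
      m=least_squares(res,[.0525,.0775,.076,.267,.293,.3425,.097,b,e])
      if best is None or m.cost<best.cost: best=m
  print(best.cost,best.x,np.abs(best.fun).max())
E
python3 k.py
```

```text
0.6005459089056038 [-0.3474  1.3717 -0.7552 -1.2293  0.4355  0.6693 -0.3169  2.2181 -0.4004] 0.44287939958696754
```

```bash
cat > k2.py <<'E'
from k import D,Ro,np,least_squares
import itertools,pickle
np.set_printoptions(precision=4,suppress=True)
def fk(q,p,s):
    T=np.eye(4);T[2,3]=p[0]
    def rot(ax,t):
        M=np.eye(4);M[:3,:3]=Ro.from_euler(ax,t).as_matrix();return M
    def tr(x,y,z):
        M=np.eye(4);M[:3,3]=[x,y,z];return M
    T=T@rot('z',s[0]*q[0]+p[8])@rot('y',q[1])@tr(p[4],0,p[1])@rot('z',s[1]*q[2])@tr(p[5],0,0)@rot('y',q[3])@tr(p[6],0,p[2])@rot('z',s[2]*q[4])@rot('y',q[5])@tr(p[7],0,p[3])@rot('z',s[3]*q[6]+p[9])
    return T
def res(p,s):
    r=[]
    for q,x,w in D:
        T=fk(q,p,s);r+=list(T[:3,3]-x)+list(.3*Ro.from_matrix(T[:3,:3]@Ro.from_rotvec(w).as_matrix().T).as_rotvec())
    return np.array(r)
if __name__=='__main__':
  B=None
  for s in itertools.product([1,-1],repeat=4):
    for e in(0,1.57,3.14,-1.57):
      m=least_squares(res,[.3,.4,.4,.1,0,0,0,0,0,e],args=(s,))
      if B is None or m.cost<B[0].cost: B=(m,s)
  print(B[1],B[0].cost,B[0].x,np.abs(B[0].fun).max());pickle.dump((B[0].x,B[1]),open('fk.pkl','wb'))
E
python3 k2.py
```

```text
(-1, -1, -1, -1) 6.349368918439763e-05 [ 0.3038  0.5586  0.368   0.1614 -0.0275  0.0264 -0.0125 -0.0072 -0.0367
  1.5363] 0.004219632475142212
```

```bash
cat > k3.py <<'E'
from k2 import fk,Ro,np,least_squares
import pickle
np.set_printoptions(precision=3,suppress=True)
p,s=pickle.load(open('fk.pkl','rb'))
lo=np.array([-3.06,-.37,-1.25,.18,-1.1,.23,-2.94]);hi=np.array([3.06,2.12,1.32,2.47,4.24,1.98,2.94])
a=np.array([-.4017,-.3456,.8481]);P=np.array([.6444,.2135,.128])
R0=Ro.from_rotvec([1.946,2.216,.837]).as_matrix()
rng=np.random.default_rng(0);q0=np.array([-.0718,.463,-.1418,2.0847,-1.0995,.2333,.9826])
for depth in (0.04,0,-.007):
  out=[]
  for i in range(150):
    x0=q0 if i==0 else lo+(hi-lo)*rng.random(7)
    f=lambda q:np.r_[10*(fk(q,p,s)[:3,3]-(P+a*(.2704+depth))),3*(fk(q,p,s)[:3,2]+a),.003*(q-q0)]
    m=least_squares(f,x0,bounds=(lo+.02,hi-.02))
    e=np.linalg.norm(m.fun[:6])
    if e<.03:
        T=fk(m.x,p,s);psi=np.degrees(np.arctan2(T[:3,1]@R0[:,0],T[:3,1]@R0[:,1]))
        out.append((np.minimum(m.x-lo,hi-m.x)[[1,2,3,4,5,6]].min(),m.x,-psi,e))
  out.sort(key=lambda o:-o[0]);print('depth',depth,len(out))
  sh=[]
  for o in out:
    if all(np.abs(o[1]-w).max()>.3 for w in sh): sh.append(o[1]);print(o)
    if len(sh)>6:break
E
python3 k3.py
```

```text
Traceback (most recent call last):
  File "k3.py", line 14, in <module>
    m=least_squares(f,x0,bounds=(lo+.02,hi-.02))
ValueError: Initial guess is outside of provided bounds
```

```bash
sed -i 's/x0=q0 if i==0/x0=np.clip(q0,lo+.03,hi-.03) if i==0/' k3.py; timeout 200 python3 k3.py
```

```text
Traceback (most recent call last):
  File "k3.py", line 14, in <module>
    m=least_squares(f,x0,bounds=(lo+.02,hi-.02))
ValueError: Initial guess is outside of provided bounds
```

```bash
sed -i 's/else lo+(hi-lo)\*rng/else lo+.03+(hi-lo-.06)*rng/' k3.py; timeout 300 python3 k3.py
```

```text
depth 0.04 101
(np.float64(0.07012310045833417), array([-0.078,  0.415, -0.105,  2.088, -1.015,  0.3  ,  0.983]), np.float64(-4.786121566229177), np.float64(0.00011379593635915539))
(np.float64(0.020004538327395543), array([ 0.549,  0.591, -0.97 ,  2.113,  0.945,  0.25 ,  0.983]), np.float64(-110.89762954970574), np.float64(0.00012721285826592375))
depth 0 47
(np.float64(0.020004218870294493), array([ 0.474,  0.67 , -0.927,  2.099,  1.267,  0.25 ,  0.983]), np.float64(-128.50595136985987), np.float64(0.00012479112669305258))
depth -0.007 64
(np.float64(0.02000898062767051), array([ 0.461,  0.682, -0.918,  2.096,  1.315,  0.25 ,  0.983]), np.float64(-131.11815219736488), np.float64(0.0001246740792390401))
```

```bash
cat > k4.py <<'E'
exec(open('k3.py').read().split('rng=')[0])
import sys
rng=np.random.default_rng(1)
for depth in (.05,-.007):
  for q3 in np.arange(-1.2,1.31,.2):
    S=[]
    for i in range(14):
      l=lo-.3;h=hi+.3
      x0=lo+(hi-lo)*rng.random(7);x0[2]=q3;x0[6]=0
      f=lambda q:np.r_[10*(fk(q,p,s)[:3,3]-(P+a*(.2704+depth))),3*(fk(q,p,s)[:3,2]+a),3*(q[2]-q3),.001*q[6]]
      m=least_squares(f,x0,bounds=(l,h))
      if np.linalg.norm(m.fun[:7])<.01 and all(np.abs(m.x-w).max()>.1 for w in S):
        S.append(m.x);T=fk(m.x,p,s);print(depth,m.x,'yaw vs R0 at q7=0',np.degrees(np.arctan2(-T[:3,1]@R0[:,0],T[:3,1]@R0[:,1])).round(),'marg',np.minimum(m.x-lo,hi-m.x)[1:6].min().round(3))
E
timeout 400 python3 k4.py
```

```text
0.05 [ 0.671  0.686 -1.2    2.12   1.189  0.409  0.   ] yaw vs R0 at q7=0 -67.0 marg 0.05
0.05 [ 0.579  0.579 -1.     2.115  0.895  0.264  0.   ] yaw vs R0 at q7=0 -52.0 marg 0.034
0.05 [ 0.456  0.503 -0.8    2.112  0.383  0.183  0.   ] yaw vs R0 at q7=0 -24.0 marg -0.047
0.05 [ 0.313  0.45  -0.6    2.106 -0.234  0.179  0.   ] yaw vs R0 at q7=0 10.0 marg -0.051
0.05 [ 0.16   0.418 -0.4    2.097 -0.65   0.224  0.   ] yaw vs R0 at q7=0 33.0 marg -0.006
0.05 [ 0.004  0.401 -0.2    2.091 -0.891  0.284  0.   ] yaw vs R0 at q7=0 45.0 marg 0.054
0.05 [-0.154  0.395  0.     2.088 -1.045  0.35   0.   ] yaw vs R0 at q7=0 53.0 marg 0.055
0.05 [-0.311  0.401  0.2    2.087 -1.156  0.42   0.   ] yaw vs R0 at q7=0 58.0 marg -0.056
0.05 [-0.464  0.418  0.4    2.089 -1.244  0.497  0.   ] yaw vs R0 at q7=0 62.0 marg -0.144
0.05 [-0.611  0.449  0.6    2.093 -1.317  0.584  0.   ] yaw vs R0 at q7=0 65.0 marg -0.217
0.05 [-0.747  0.498  0.8    2.099 -1.383  0.689  0.   ] yaw vs R0 at q7=0 68.0 marg -0.283
-0.007 [ 0.587  0.837 -1.2    2.106  1.503  0.5    0.   ] yaw vs R0 at q7=0 -83.0 marg 0.05
-0.007 [ 0.503  0.721 -1.     2.098  1.389  0.315  0.   ] yaw vs R0 at q7=0 -78.0 marg 0.085
-0.007 [ 0.394  0.636 -0.8    2.094  1.152  0.168  0.   ] yaw vs R0 at q7=0 -67.0 marg -0.062
-0.007 [ 0.26   0.574 -0.6    2.097  0.35   0.071  0.   ] yaw vs R0 at q7=0 -23.0 marg -0.159
-0.007 [ 0.107  0.532 -0.4    2.086 -0.842  0.112  0.   ] yaw vs R0 at q7=0 43.0 marg -0.118
-0.007 [-0.041  0.511 -0.2    2.077 -1.175  0.201  0.   ] yaw vs R0 at q7=0 61.0 marg -0.075
-0.007 [-0.191  0.504  0.     2.074 -1.317  0.293  0.   ] yaw vs R0 at q7=0 67.0 marg -0.217
-0.007 [-0.339  0.511  0.2    2.074 -1.4    0.388  0.   ] yaw vs R0 at q7=0 71.0 marg -0.3
```

```bash
cat > k5.py <<'E'
exec(open('k3.py').read().split('rng=')[0])
rng=np.random.default_rng(1)
u=np.array([np.cos(np.radians(7.5)),np.sin(np.radians(7.5)),0]);Lg=.115
def Rt(y,up): z=-up;return np.c_[np.cross(y,z),y,z]
rv=lambda ax,d:Ro.from_rotvec(np.radians(d)*np.array(ax)/np.linalg.norm(ax)).as_matrix()
def solve(name,X,R):
  for q3 in np.arange(-.8,1.,.2):
    S=[]
    for i in range(6):
      x0=lo+(hi-lo)*rng.random(7);x0[2]=q3
      f=lambda q:np.r_[10*(fk(q,p,s)[:3,3]-X),2*(Ro.from_matrix(fk(q,p,s)[:3,:3]@R.T).as_rotvec()),3*(q[2]-q3)]
      m=least_squares(f,x0,bounds=(lo-.3,hi+.3))
      if np.linalg.norm(m.fun)<.01:
        print(name,m.x,np.minimum(m.x-lo,hi-m.x)[1:].min().round(3));break
for th in (15,20):
  up=rv(u,-th)@[0,0,1];g=np.array([.4318,-.0589,.127]);print(th,'grasp TCP',g+.155*up,'up',up)
  solve('grasp',g+.155*up,Rt(u,up))
  k=np.cross([0,0,1],a);k/=np.linalg.norm(k);up2=rv(k,-th)@a;g2=P-.012*a+Lg*a;print('press TCP',g2+.155*up2,up2)
  solve('press',g2+.155*up2,Rt(k,up2))
E
timeout 300 python3 k5.py
```

```text
15 grasp TCP [ 0.427 -0.019  0.277] up [-0.034  0.257  0.966]
grasp [ 0.489  0.691 -0.8    2.287  1.222  0.796 -1.142] 0.183
grasp [ 0.362  0.626 -0.6    2.282  1.145  0.667 -1.055] 0.188
grasp [ 0.221  0.583 -0.4    2.279  1.049  0.559 -0.954] 0.191
grasp [ 0.073  0.559 -0.2    2.278  0.924  0.466 -0.828] 0.192
grasp [-0.079  0.551  0.     2.279  0.755  0.386 -0.66 ] 0.156
grasp [-0.232  0.559  0.2    2.283  0.512  0.32  -0.419] 0.09
grasp [-0.385  0.584  0.4    2.288  0.159  0.278 -0.069] 0.048
grasp [-0.532  0.628  0.6    2.293 -0.287  0.283  0.375] 0.053
grasp [-0.664  0.696  0.8    2.297 -0.694  0.348  0.786] 0.118
press TCP [0.569 0.148 0.364] [-0.222 -0.191  0.956]
press [ 0.282  0.664 -0.8    1.891  0.677  0.561 -1.739] 0.331
press [ 0.16   0.606 -0.6    1.887  0.435  0.496 -1.525] 0.266
press [ 0.027  0.568 -0.4    1.883  0.181  0.465 -1.296] 0.235
press [-0.114  0.546 -0.2    1.88  -0.07   0.46  -1.071] 0.23
press [-0.257  0.539 -0.     1.878 -0.303  0.48  -0.863] 0.25
press [-0.4    0.546  0.2    1.878 -0.512  0.519 -0.679] 0.289
press [-0.54   0.567  0.4    1.879 -0.697  
[... 625 characters left out ...]
 0.29  -0.415] 0.06
grasp [-0.588  0.646  0.6    2.304  0.005  0.254  0.036] 0.024
grasp [-0.722  0.717  0.8    2.308 -0.525  0.289  0.568] 0.059
press TCP [0.579 0.157 0.367] [-0.158 -0.136  0.978]
press [ 0.245  0.684 -0.8    1.819  0.644  0.697 -1.718] 0.45
press [ 0.127  0.627 -0.6    1.814  0.441  0.635 -1.541] 0.405
press [-0.002  0.589 -0.4    1.81   0.235  0.6   -1.359] 0.37
press [-0.138  0.567 -0.2    1.807  0.03   0.587 -1.179] 0.357
press [-0.278  0.56   0.     1.806 -0.169  0.595 -1.005] 0.365
press [-0.417  0.567  0.2    1.806 -0.357  0.621 -0.84 ] 0.391
press [-0.553  0.589  0.4    1.808 -0.535  0.664 -0.686] 0.434
press [-0.681  0.626  0.6    1.811 -0.703  0.728 -0.544] 0.397
```

This gripping pose runs q5 and q6 into their limits before contact. I'll put the reader back and regrip with the tool tilted 12° about the closing axis. My fitted kinematics show clear joint margins that way.

Call:
apply_moves --moves '[{"gripper": 1,"xyz": [-8,-7,17],"angular": [0,0,0]},{"gripper": 1,"xyz": [-8,-7,17],"angular": [0,0,0]},{"gripper": 1,"xyz": [-10,-20,5],"angular": [-2.6,3.04,0]},{"gripper": 1,"xyz": [-10,-20,5],"angular": [-2.6,3.04,0]},{"gripper": 1,"xyz": [-10,-20,5],"angular": [-2.6,3.04,0]},{"gripper": 1,"xyz": [-10,-20,5],"angular": [-2.6,3.04,0]},{"gripper": 1,"xyz": [-10,-20,4],"angular": [-2.6,3.04,0]},{"gripper": 1,"xyz": [-10,-20,4],"angular": [-2.6,3.04,0]},{"gripper": 1,"xyz": [-12,-20,0],"angular": [-2.6,3.04,0]},{"gripper": 1,"xyz": [-10,-19.9,0],"angular": [-2.6,3.04,0]}]'

```text
t: 10.5
eef_pos: [0.4319, -0.0611, 0.433]
tool_rot: [-2.072, -2.358, 0.003]
force: [1.7, 0.2, -2.7]
opening: 0.0293
grasp_force: 60.1
```

Call:
apply_moves --moves '[{"gripper": 1,"xyz": [0,0,0],"angular": [0,0,0]},{"gripper": 1,"xyz": [0,0,0],"angular": [0,0,0]},{"gripper": 1,"xyz": [0,0,0],"angular": [0,0,0]}]'

```text
t: 10.8
eef_pos: [0.4328, -0.0598, 0.4326]
tool_rot: [-2.071, -2.359, -0.002]
force: [-0.2, 0.3, -3.8]
opening: 0.0294
grasp_force: 60.2
```

```bash
cat > up.py <<'E'
from h import *
np.set_printoptions(precision=4,suppress=True)
s=read_state();R=Ro.from_rotvec(s['tool_rot']).as_matrix();print(s['eef_pos'],'axis',R[:,2],'y az',np.degrees(np.arctan2(R[1,1],R[0,1])),'q',s['q'],'F',s['force'],s['grasp_force'],s['t'])
E
python3 up.py
```

```text
[ 0.4328 -0.0598  0.4326] axis [-0.0009  0.0025 -1.    ] y az 7.447323268938888 q [-0.316   0.3192  0.5115  2.0515 -0.2144  0.8225  0.451 ] F [-0.1705  0.3209 -3.7542] 60.157116651535034 10.8
```

Call:
apply_moves --moves '[{"gripper": 1,"xyz": [-0.5,-0.3,-35],"angular": [0,0,0]},{"gripper": 1,"xyz": [0,0,-35],"angular": [0,0,0]},{"gripper": 1,"xyz": [0,0,-35],"angular": [0,0,0]},{"gripper": 1,"xyz": [0,0,-25],"angular": [0,0,0]},{"gripper": 1,"xyz": [0,0,-13],"angular": [0,0,0]},{"gripper": 1,"xyz": [0,0,-6],"angular": [0,0,0]},{"gripper": 1,"xyz": [0,0,0],"angular": [0,0,0]},{"gripper": 1,"xyz": [0,0,0],"angular": [0,0,0]},{"gripper": 1,"xyz": [0,0,0],"angular": [0,0,0]}]'

```text
t: 11.7
eef_pos: [0.4324, -0.0606, 0.2839]
tool_rot: [-2.072, -2.359, -0.001]
force: [0.6, 0.3, -3.2]
opening: 0.0292
grasp_force: 60.2
```

Call:
apply_moves --moves '[{"gripper": -1,"xyz": [0,0,0],"angular": [0,0,0]},{"gripper": -1,"xyz": [0,0,0],"angular": [0,0,0]},{"gripper": -1,"xyz": [0,0,0],"angular": [0,0,0]},{"gripper": -1,"xyz": [0,0,0],"angular": [0,0,0]},{"gripper": -1,"xyz": [0,0,0],"angular": [0,0,0]},{"gripper": -1,"xyz": [0,0,0],"angular": [0,0,0]},{"gripper": -1,"xyz": [0,0,0],"angular": [0,0,0]}]'

```text
t: 12.4
eef_pos: [0.4319, -0.0608, 0.2835]
tool_rot: [-2.072, -2.358, 0.0]
force: [0.6, 0.1, -0.0]
opening: 0.0851
grasp_force: 0.0
```

```bash
python3 up.py; python3 - <<'E'
import numpy as np
from scipy.spatial.transform import Rotation as Ro
u=np.array([np.cos(.1305),np.sin(.1305),0]);up=Ro.from_rotvec(-np.radians(12)*u).apply([0,0,1]);print('grasp TCP',np.array([.4318,-.0592,.1275])+.155*up, 'turn',-12*u)
E
```

```text
[ 0.4319 -0.0608  0.2835] axis [-0.0021  0.0015 -1.    ] y az 7.39332653566796 q [-0.1467  0.571   0.3203  2.2119 -0.4342  0.4195  0.6555] F [ 0.6282  0.0738 -0.0127] 0.0 12.4
grasp TCP [ 0.42760639 -0.02724771  0.27911288] turn [-11.89796343  -1.56155889  -0.        ]
```

Call:
apply_moves --moves '[{"gripper": -1,"xyz": [-0.9,6.8,-0.3],"angular": [-2.38,-0.31,0]},{"gripper": -1,"xyz": [-0.9,6.8,-0.6],"angular": [-2.38,-0.31,0]},{"gripper": -1,"xyz": [-0.9,6.7,-0.9],"angular": [-2.38,-0.31,0]},{"gripper": -1,"xyz": [-0.8,6.7,-1.2],"angular": [-2.38,-0.31,0]},{"gripper": -1,"xyz": [-0.8,6.5,-1.4],"angular": [-2.38,-0.31,0]},{"gripper": -1,"xyz": [0,0,0],"angular": [0,0,0]},{"gripper": -1,"xyz": [0,0,0],"angular": [0,0,0]},{"gripper": -1,"xyz": [0,0,0],"angular": [0,0,0]}]'

```text
t: 13.2
eef_pos: [0.4277, -0.0278, 0.2792]
tool_rot: [1.968, 2.238, -0.206]
force: [0.1, 0.2, -0.0]
opening: 0.0856
grasp_force: 0.0
```

```bash
python3 up.py
```

```text
[ 0.4277 -0.0278  0.2792] axis [ 0.025  -0.2041 -0.9786] y az 7.328352089024622 q [-0.4651  0.6249  0.5591  2.2553 -0.3458  0.3296  0.4555] F [ 0.118   0.1997 -0.0283] 0.0 13.2
```

Call:
apply_moves --moves '[{"gripper": 1,"xyz": [0,0,0],"angular": [0,0,0]},{"gripper": 1,"xyz": [0,0,0],"angular": [0,0,0]},{"gripper": 1,"xyz": [0,0,0],"angular": [0,0,0]},{"gripper": 1,"xyz": [0,0,0],"angular": [0,0,0]},{"gripper": 1,"xyz": [0,0,0],"angular": [0,0,0]},{"gripper": 1,"xyz": [0,0,0],"angular": [0,0,0]},{"gripper": 1,"xyz": [0,0,0],"angular": [0,0,0]},{"gripper": 1,"xyz": [0,0,0],"angular": [0,0,0]}]'

```text
t: 14.0
eef_pos: [0.4278, -0.0274, 0.2792]
tool_rot: [1.967, 2.238, -0.206]
force: [-0.1, -0.2, 6.3]
opening: 0.0289
grasp_force: 57.6
```

```bash
python3 up.py; python3 - <<'E'
from h import *
import json
s=read_state();R=Ro.from_rotvec(s['tool_rot']).as_matrix()
n=R.T@(np.array([.4320,-.0592,.012])-s['eef_pos']); n[1]=0 ; ax=R.T@[0,0,1.]; ax[1]=0; ax/=np.linalg.norm(ax); print('nose in tool',n,'reader axis in tool',ax)
json.dump([n.tolist(),ax.tolist(),s['eef_pos'].tolist(),s['tool_rot'].tolist()],open('grip.json','w'))
E
```

```text
[ 0.4278 -0.0274  0.2792] axis [ 0.0254 -0.2049 -0.9785] y az 7.370319617485308 q [-0.467   0.6252  0.5601  2.2554 -0.3456  0.3294  0.4549] F [-0.113  -0.2437  6.3489] 57.610294818878174 14.0
nose in tool [0.02376059 0.         0.26811475] reader axis in tool [-0.20644205  0.         -0.97845883]
```

```bash
cat > plan.py <<'E'
from h import *
import json,sys
np.set_printoptions(precision=2,suppress=True)
n,ax,_,_=map(np.array,json.load(open('grip.json')))
a=np.array([-.4017,-.3456,.8481]);a/=np.linalg.norm(a);P=np.array([.6444,.2135,.128])
k=np.cross([0,0,1],a);k/=np.linalg.norm(k)
def frame(y,up):  # R with tool y=y and reader axis=up
    y=np.array(y)/np.linalg.norm(y);B=np.c_[np.cross(y,up),y,up];A=np.c_[np.cross([0,1,0],ax),[0,1,0],ax];return B@A.T
def to(R,nose,s): 
    T=nose-R@n;return (T-s['eef_pos'])*1e3,np.degrees(Ro.from_matrix(R@Ro.from_rotvec(s['tool_rot']).as_matrix().T).as_rotvec()),T
s=read_state();c=Ro.from_rotvec(s['tool_rot']).as_matrix()
print('now nose',s['eef_pos']+c@n,'axis',c@ax,'q',s['q'],'F',s['force'],'F.a',s['force']@a,'grip',s['grasp_force'],s['t'])
print('W',*to(frame(k,[0,0,1.]),np.array([.58,.14,.19]),s))
for g in (.04,.02,0): print('B',g,*to(frame(k,a),P+g*a,s))
u=[np.cos(np.radians(7.4)),np.sin(np.radians(7.4)),0]
print('dock above',*to(frame(u,[0,0,1.]),np.array([.4322,-.0605,.16]),s))
d=s['eef_pos']+c@n-P;print('gap',d@a*1e3,'lateral',(d-(d@a)*a)*1e3,'axis err deg',np.degrees(np.arccos(min(1,c@ax@a))))
E
python3 plan.py
```

```text
now nose [ 0.43 -0.06  0.01] axis [0. 0. 1.] q [-0.47  0.63  0.56  2.26 -0.35  0.33  0.45] F [-0.11 -0.24  6.35] F.a 5.513929634723474 grip 57.610294818878174 14.0
W [176.56 188.31 178.  ] [ -0.02  -0.06 -56.66] [0.6  0.16 0.46]
B 0.04 [113.85 152.45 126.33] [ 31.08 -11.98 -55.15] [0.54 0.13 0.41]
B 0.02 [121.88 159.37 109.37] [ 31.08 -11.98 -55.15] [0.55 0.13 0.39]
B 0 [129.92 166.28  92.41] [ 31.08 -11.98 -55.15] [0.56 0.14 0.37]
dock above [  0.29  -1.29 148.  ] [ 0.01 -0.06  0.03] [ 0.43 -0.03  0.43]
gap 81.36724976000534 lateral [-180.13 -244.63 -185.  ] axis err deg 32.052259775770175
```

Call:
apply_moves --moves '[{"gripper": 1,"xyz": [0,0,10],"angular": [0,0,0]},{"gripper": 1,"xyz": [0,0,25],"angular": [0,0,0]},{"gripper": 1,"xyz": [0,0,30],"angular": [0,0,0]},{"gripper": 1,"xyz": [0,0,30],"angular": [0,0,0]},{"gripper": 1,"xyz": [0,0,30],"angular": [0,0,0]},{"gripper": 1,"xyz": [0,0,30],"angular": [0,0,0]},{"gripper": 1,"xyz": [0,0,15],"angular": [0,0,0]},{"gripper": 1,"xyz": [0,0,0],"angular": [0,0,0]},{"gripper": 1,"xyz": [0,0,0],"angular": [0,0,0]}]'

```text
t: 14.9
eef_pos: [0.427, -0.0269, 0.4486]
tool_rot: [1.967, 2.24, -0.207]
force: [-1.0, 0.4, -2.3]
opening: 0.0292
grasp_force: 58.3
```

```bash
python3 plan.py
```

```text
now nose [ 0.43 -0.06  0.18] axis [ 0. -0.  1.] q [-0.76  0.35  0.89  2.07 -0.1   0.8   0.3 ] F [-1.01  0.39 -2.32] F.a -1.699438346602598 grip 58.344526290893555 14.9
W [177.34 187.82   8.65] [ -0.12  -0.13 -56.69] [0.6  0.16 0.46]
B 0.04 [114.63 151.96 -43.02] [ 30.99 -12.04 -55.21] [0.54 0.13 0.41]
B 0.02 [122.67 158.87 -59.99] [ 30.99 -12.04 -55.21] [0.55 0.13 0.39]
B 0 [130.7  165.78 -76.95] [ 30.99 -12.04 -55.21] [0.56 0.14 0.37]
dock above [  1.07  -1.78 -21.35] [-0.05 -0.17 -0.  ] [ 0.43 -0.03  0.43]
gap 225.20186709989184 lateral [-123.59 -194.18 -137.67] axis err deg 32.09513154532673
```

Call:
apply_moves --moves '[{"gripper": 1,"xyz": [19.7,20.9,1],"angular": [0,0,-6.3]},{"gripper": 1,"xyz": [19.7,20.9,1],"angular": [0,0,-6.3]},{"gripper": 1,"xyz": [19.7,20.9,1],"angular": [0,0,-6.3]},{"gripper": 1,"xyz": [19.7,20.9,1],"angular": [0,0,-6.3]},{"gripper": 1,"xyz": [19.7,20.9,1],"angular": [0,0,-6.3]},{"gripper": 1,"xyz": [19.7,20.9,1],"angular": [0,0,-6.3]},{"gripper": 1,"xyz": [19.7,20.9,1],"angular": [0,0,-6.3]},{"gripper": 1,"xyz": [19.7,20.9,1],"angular": [0,0,-6.3]},{"gripper": 1,"xyz": [19.7,20.9,1],"angular": [0,0,-6.3]},{"gripper": 1,"xyz": [0,0,0],"angular": [0,0,0]}]'

```text
t: 15.9
eef_pos: [0.6067, 0.1645, 0.4543]
tool_rot: [2.864, 1.067, -0.303]
force: [-0.7, 0.1, -4.0]
opening: 0.029
grasp_force: 58.5
```

Call:
apply_moves --moves '[{"gripper": 1,"xyz": [0,0,0],"angular": [0,0,0]},{"gripper": 1,"xyz": [0,0,0],"angular": [0,0,0]}]'

```text
t: 16.1
eef_pos: [0.6044, 0.1597, 0.4569]
tool_rot: [2.866, 1.061, -0.304]
force: [-0.8, 0.1, -1.8]
opening: 0.0297
grasp_force: 58.5
```

```bash
python3 plan.py
```

```text
now nose [0.58 0.14 0.19] axis [ 0. -0.  1.] q [-0.83  0.79  1.02  1.45 -0.51  1.41 -0.65] F [-0.77  0.06 -1.82] F.a -1.251761574263132 grip 58.49878370761871 16.1
W [-0.04  1.21  0.3 ] [-0.02 -0.19  0.11] [0.6  0.16 0.46]
B 0.04 [-62.76 -34.65 -51.37] [ 20.82 -24.46   0.07] [0.54 0.13 0.41]
B 0.02 [-54.72 -27.74 -68.33] [ 20.82 -24.46   0.07] [0.55 0.13 0.39]
B 0 [-46.69 -20.83 -85.3 ] [ 20.82 -24.46   0.07] [0.56 0.14 0.37]
dock above [-176.31 -188.39  -29.7 ] [ 0.07 -0.19 56.8 ] [ 0.43 -0.03  0.43]
gap 104.37942159762872 lateral [-23.36 -38.48 -26.74] axis err deg 32.127046955857786
```

Call:
apply_moves --moves '[{"gripper": 1,"xyz": [-7.8,-4.3,-6.4],"angular": [2.6,-3.06,0]},{"gripper": 1,"xyz": [-7.8,-4.3,-6.4],"angular": [2.6,-3.06,0]},{"gripper": 1,"xyz": [-7.8,-4.3,-6.4],"angular": [2.6,-3.06,0]},{"gripper": 1,"xyz": [-7.8,-4.3,-6.4],"angular": [2.6,-3.06,0]},{"gripper": 1,"xyz": [-7.8,-4.3,-6.4],"angular": [2.6,-3.06,0]},{"gripper": 1,"xyz": [-7.8,-4.3,-6.4],"angular": [2.6,-3.06,0]},{"gripper": 1,"xyz": [-7.8,-4.3,-6.4],"angular": [2.6,-3.06,0]},{"gripper": 1,"xyz": [-8,-4.4,-6.5],"angular": [2.6,-3.06,0]},{"gripper": 1,"xyz": [0,0,0],"angular": [0,0,0]},{"gripper": 1,"xyz": [0,0,0],"angular": [0,0,0]}]'

```text
t: 17.1
eef_pos: [0.542, 0.1256, 0.4071]
tool_rot: [-2.794, -1.034, -0.497]
force: [-0.5, -0.2, -2.4]
opening: 0.0298
grasp_force: 58.5
```

Call:
apply_moves --moves '[{"gripper": 1,"xyz": [0,0,0],"angular": [0,0,0]},{"gripper": 1,"xyz": [0,0,0],"angular": [0,0,0]}]'

```text
t: 17.3
eef_pos: [0.5429, 0.1267, 0.4069]
tool_rot: [-2.794, -1.038, -0.499]
force: [-0.1, -1.0, -3.2]
opening: 0.0295
grasp_force: 58.5
```

```bash
python3 plan.py
```

```text
now nose [0.63 0.2  0.16] axis [-0.4  -0.35  0.85] q [-0.77  0.55  0.81  1.94 -0.98  0.74 -0.22] F [-0.12 -0.98 -3.24] F.a -2.3616899011758323 grip 58.50725591182709 17.3
W [61.45 34.21 50.32] [-20.84  24.42  -0.07] [0.6  0.16 0.46]
B 0.04 [-1.26 -1.65 -1.35] [ 0.04  0.17 -0.03] [0.54 0.13 0.41]
B 0.02 [  6.77   5.26 -18.32] [ 0.04  0.17 -0.03] [0.55 0.13 0.39]
B 0 [ 14.81  12.18 -35.28] [ 0.04  0.17 -0.03] [0.56 0.14 0.37]
dock above [-114.82 -155.39   20.32] [-31.16  12.07  55.08] [ 0.43 -0.03  0.43]
gap 40.014218401140845 lateral [1.96 1.54 1.56] axis err deg 0.14811868259290586
```

Call:
apply_moves --moves '[{"gripper": 1,"xyz": [-1.3,-1.6,-1.3],"angular": [0,0,0]},{"gripper": 1,"xyz": [4,3.5,-8.5],"angular": [0,0,0]},{"gripper": 1,"xyz": [4,3.4,-8.5],"angular": [0,0,0]},{"gripper": 1,"xyz": [2,1.7,-4.2],"angular": [0,0,0]},{"gripper": 1,"xyz": [0,0,0],"angular": [0,0,0]},{"gripper": 1,"xyz": [0,0,0],"angular": [0,0,0]},{"gripper": 1,"xyz": [0,0,0],"angular": [0,0,0]}]'

```text
t: 18.0
eef_pos: [0.5511, 0.133, 0.3844]
tool_rot: [-2.794, -1.035, -0.499]
force: [-0.7, -0.1, -2.2]
opening: 0.0293
grasp_force: 58.6
```

```bash
python3 plan.py; python3 - <<'E'
from h import *
import json
n,ax,_,_=map(np.array,json.load(open('grip.json')))
s=read_state();w=read_camera('wrist');c=cam(w,s);t=read_camera('scene');T=cam(t)
R=Ro.from_rotvec(s['tool_rot']).as_matrix();N=s['eef_pos']+R@n;P=np.array([.6444,.2135,.128]);a=R@ax
u=R[:,1];m=np.cross(a,u);im=[]
for p,k in((w,c),(t,T)):
    x,y=proj(k,(N+P)/2);r=70 if p is w else 40
    x0=int(np.clip(x-r,0,560-2*r));y0=int(np.clip(y-r,0,420-2*r))
    v=cv2.resize(p['color'][y0:y0+2*r,x0:x0+2*r],(400,400),interpolation=2);S=200/r
    for o,rad,col in ((N,.022,(255,0,0)),(P,.017,(0,255,0)),(P-.0295*a,.032,(255,255,0))):
        q=np.array([proj(k,o+rad*(np.cos(h)*u+np.sin(h)*m)) for h in np.linspace(0,6.28,40)])
        cv2.polylines(v,[(((q-[x0,y0])+.5)*S).astype(int)],True,col,1)
    im.append(v)
cv2.imwrite('pics/press2.png',np.hstack(im)[:,:,::-1])
E
```

```text
now nose [0.64 0.21 0.14] axis [-0.4  -0.35  0.85] q [-0.73  0.59  0.76  1.94 -1.02  0.7  -0.19] F [-0.74 -0.1  -2.24] F.a -1.5677262639055494 grip 58.593456745147705 18.0
W [53.22 27.89 72.81] [-20.88  24.44   0.02] [0.6  0.16 0.46]
B 0.04 [-9.49 -7.97 21.14] [-0.02  0.18  0.05] [0.54 0.13 0.41]
B 0.02 [-1.46 -1.06  4.18] [-0.02  0.18  0.05] [0.55 0.13 0.39]
B 0 [  6.58   5.85 -12.78] [-0.02  0.18  0.05] [0.56 0.14 0.37]
dock above [-123.05 -161.72   42.81] [-31.21  12.08  55.17] [ 0.43 -0.03  0.43]
gap 15.425341004776099 lateral [ 0.45 -0.53 -0.  ] axis err deg 0.18712912823071018
```

View pics/press2.png

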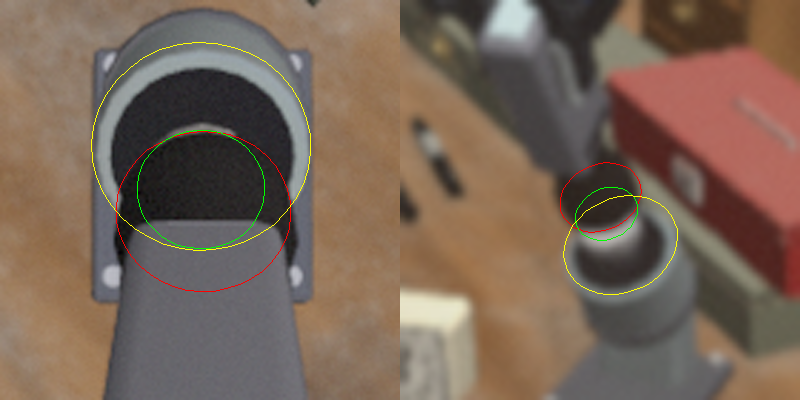

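Call:
apply_moves --moves '[{"gripper": 1,"xyz": [0.6,1,0.5],"angular": [0,0,0]},{"gripper": 1,"xyz": [1.2,1,-2.5],"angular": [0,0,0]},{"gripper": 1,"xyz": [1.2,1,-2.5],"angular": [0,0,0]},{"gripper": 1,"xyz": [1.2,1,-2.5],"angular": [0,0,0]},{"gripper": 1,"xyz": [0,0,0],"angular": [0,0,0]},{"gripper": 1,"xyz": [0,0,0],"angular": [0,0,0]}]'

```text
t: 18.7
eef_pos: [0.5552, 0.1373, 0.3771]
tool_rot: [-2.794, -1.036, -0.498]
force: [-0.7, -0.2, -3.1]
opening: 0.0292
grasp_force: 58.6
```

```bash
cat > fa.py <<'E'
from h import *
a=np.array([-.4017,-.3456,.8481]);P=np.array([.6444,.2135,.128]);F=[];E=[]
for i in range(6): read_camera('top');s=read_state();F.append(s['force']);E.append(s['eef_pos'])
import json
n=np.array(json.load(open('grip.json'))[0]);R=Ro.from_rotvec(s['tool_rot']).as_matrix();d=np.mean(E,0)+R@n-P
print('F',np.mean(F,0).round(2),'F.a',np.round(np.mean(F,0)@a,2),'sd',np.std(F,0).round(2),'gap',round(d@a*1e3,2),'lat',((d-(d@a)*a)*1e3).round(2),'q',s['q'].round(3),s['t'])
E
python3 fa.py
```

```text
F [-0.12 -0.23 -2.58] F.a -2.07 sd [0.32 0.12 0.52] gap 6.26 lat [0.83 0.58 0.63] q [-0.725  0.597  0.74   1.938 -1.032  0.687 -0.185] 19.0
```

Call:
apply_moves --moves '[{"gripper": 1,"xyz": [0.4,0.35,-0.85],"angular": [0,0,0]},{"gripper": 1,"xyz": [0.4,0.35,-0.85],"angular": [0,0,0]},{"gripper": 1,"xyz": [0.4,0.35,-0.85],"angular": [0,0,0]},{"gripper": 1,"xyz": [0.4,0.35,-0.85],"angular": [0,0,0]},{"gripper": 1,"xyz": [0.4,0.35,-0.85],"angular": [0,0,0]},{"gripper": 1,"xyz": [0.4,0.35,-0.85],"angular": [0,0,0]},{"gripper": 1,"xyz": [0.4,0.35,-0.85],"angular": [0,0,0]},{"gripper": 1,"xyz": [0,0,0],"angular": [0,0,0]}]'

```text
t: 19.8
eef_pos: [0.558, 0.1397, 0.3713]
tool_rot: [-2.793, -1.036, -0.499]
force: [-0.7, 0.2, -1.2]
opening: 0.0291
grasp_force: 58.7
```

```bash
python3 fa.py
```

```text
F [-1.07 -0.69 -1.45] F.a -0.56 sd [0.56 0.69 0.19] gap -0.71 lat [0.75 0.62 0.61] q [-0.715  0.606  0.722  1.935 -1.039  0.675 -0.182] 20.1
```

Call:
apply_moves --moves '[{"gripper": 1,"xyz": [0.4,0.35,-0.85],"angular": [0,0,0]},{"gripper": 1,"xyz": [0.4,0.35,-0.85],"angular": [0,0,0]},{"gripper": 1,"xyz": [0.4,0.35,-0.85],"angular": [0,0,0]},{"gripper": 1,"xyz": [0.4,0.35,-0.85],"angular": [0,0,0]},{"gripper": 1,"xyz": [0,0,0],"angular": [0,0,0]}]'

```text
t: 20.6
eef_pos: [0.5596, 0.1411, 0.368]
tool_rot: [-2.793, -1.036, -0.499]
force: [-3.2, -1.7, 2.5]
opening: 0.0294
grasp_force: 59.3
```

```bash
python3 fa.py
```

```text
F [-3.   -1.82  2.71] F.a 4.13 sd [0.53 0.46 0.54] gap -4.68 lat [0.77 0.61 0.61] q [-0.708  0.611  0.71   1.934 -1.043  0.668 -0.181] 20.9
```

Call:
apply_moves --moves '[{"gripper": 1,"xyz": [0.25,0.2,-0.55],"angular": [0,0,0]},{"gripper": 1,"xyz": [0,0,0],"angular": [0,0,0]},{"gripper": 1,"xyz": [0,0,0],"angular": [0,0,0]},{"gripper": 1,"xyz": [0,0,0],"angular": [0,0,0]},{"gripper": 1,"xyz": [0,0,0],"angular": [0,0,0]},{"gripper": 1,"xyz": [0,0,0],"angular": [0,0,0]},{"gripper": 1,"xyz": [0,0,0],"angular": [0,0,0]},{"gripper": 1,"xyz": [0,0,0],"angular": [0,0,0]},{"gripper": 1,"xyz": [0,0,0],"angular": [0,0,0]},{"gripper": 1,"xyz": [0,0,0],"angular": [0,0,0]}]'

```text
t: 21.9
eef_pos: [0.5599, 0.1414, 0.3674]
tool_rot: [-2.794, -1.036, -0.499]
force: [-3.8, -2.1, 3.5]
opening: 0.0295
grasp_force: 59.3
```

Call:
apply_moves --moves '[{"gripper": 1,"xyz": [0,0,0],"angular": [0,0,0]},{"gripper": 1,"xyz": [0,0,0],"angular": [0,0,0]},{"gripper": 1,"xyz": [0,0,0],"angular": [0,0,0]},{"gripper": 1,"xyz": [0,0,0],"angular": [0,0,0]},{"gripper": 1,"xyz": [0,0,0],"angular": [0,0,0]},{"gripper": 1,"xyz": [0,0,0],"angular": [0,0,0]}]'

```text
t: 22.5
eef_pos: [0.5599, 0.1414, 0.3674]
tool_rot: [-2.794, -1.036, -0.499]
force: [-3.7, -1.9, 2.9]
opening: 0.0296
grasp_force: 59.3
```

```bash
python3 fa.py
```

```text
F [-3.03 -1.85  3.69] F.a 4.98 sd [0.47 0.55 0.41] gap -5.44 lat [0.75 0.62 0.61] q [-0.707  0.612  0.708  1.933 -1.044  0.666 -0.181] 22.8
```

Held at about 7 N for 1.9 s. Now I'll back off along the axis.

Call:
apply_moves --moves '[{"gripper": 1,"xyz": [-1.6,-1.4,3.4],"angular": [0,0,0]},{"gripper": 1,"xyz": [-3.2,-2.8,6.8],"angular": [0,0,0]},{"gripper": 1,"xyz": [-4.8,-4.1,10.2],"angular": [0,0,0]},{"gripper": 1,"xyz": [-4.8,-4.1,10.2],"angular": [0,0,0]},{"gripper": 1,"xyz": [-4,-3.5,8.5],"angular": [0,0,0]},{"gripper": 1,"xyz": [0,0,0],"angular": [0,0,0]},{"gripper": 1,"xyz": [0,0,0],"angular": [0,0,0]}]'

```text
t: 23.5
eef_pos: [0.5414, 0.1256, 0.4069]
tool_rot: [-2.793, -1.036, -0.5]
force: [-1.0, -0.5, -2.4]
opening: 0.0298
grasp_force: 58.6
```

```bash
python3 plan.py
```

```text
now nose [0.63 0.2  0.16] axis [-0.4  -0.35  0.85] q [-0.74  0.54  0.78  1.95 -0.95  0.71 -0.24] F [-0.95 -0.5  -2.4 ] F.a -1.4799583081005285 grip 58.625357151031494 23.5
W [62.95 35.34 50.39] [-20.92  24.45  -0.01] [0.6  0.16 0.46]
B 0.04 [ 0.23 -0.52 -1.28] [-0.06  0.19  0.02] [0.54 0.13 0.41]
B 0.02 [  8.27   6.4  -18.25] [-0.06  0.19  0.02] [0.55 0.13 0.39]
B 0 [ 16.3   13.31 -35.21] [-0.06  0.19  0.02] [0.56 0.14 0.37]
dock above [-113.32 -154.26   20.39] [-31.26  12.06  55.14] [ 0.43 -0.03  0.43]
gap 40.90295629630308 lateral [0.98 1.05 0.89] axis err deg 0.20075118630988992
```

Call:
apply_moves --moves '[{"gripper": 1,"xyz": [7.9,4.4,6.3],"angular": [-2.61,3.06,0]},{"gripper": 1,"xyz": [7.9,4.4,6.3],"angular": [-2.61,3.06,0]},{"gripper": 1,"xyz": [7.9,4.4,6.3],"angular": [-2.61,3.06,0]},{"gripper": 1,"xyz": [7.9,4.4,6.3],"angular": [-2.61,3.06,0]},{"gripper": 1,"xyz": [7.9,4.4,6.3],"angular": [-2.61,3.06,0]},{"gripper": 1,"xyz": [7.9,4.4,6.3],"angular": [-2.61,3.06,0]},{"gripper": 1,"xyz": [7.9,4.4,6.3],"angular": [-2.61,3.06,0]},{"gripper": 1,"xyz": [7.9,4.4,6.3],"angular": [-2.61,3.06,0]},{"gripper": 1,"xyz": [0,0,0],"angular": [0,0,0]}]'

```text
t: 24.4
eef_pos: [0.6061, 0.1626, 0.4559]
tool_rot: [2.862, 1.067, -0.299]
force: [0.0, -0.5, -3.1]
opening: 0.0295
grasp_force: 58.7
```

Call:
apply_moves --moves '[{"gripper": 1,"xyz": [-19.6,-20.9,-1],"angular": [0,0,6.31]},{"gripper": 1,"xyz": [-19.6,-20.9,-1],"angular": [0,0,6.31]},{"gripper": 1,"xyz": [-19.6,-20.9,-1],"angular": [0,0,6.31]},{"gripper": 1,"xyz": [-19.6,-20.9,-1],"angular": [0,0,6.31]},{"gripper": 1,"xyz": [-19.6,-20.9,-1],"angular": [0,0,6.31]},{"gripper": 1,"xyz": [-19.6,-20.9,-1],"angular": [0,0,6.31]},{"gripper": 1,"xyz": [-19.6,-20.9,-1],"angular": [0,0,6.31]},{"gripper": 1,"xyz": [-19.6,-20.9,-1],"angular": [0,0,6.31]},{"gripper": 1,"xyz": [-19.6,-20.9,-1],"angular": [0,0,6.31]},{"gripper": 1,"xyz": [0,0,0],"angular": [0,0,0]}]'

```text
t: 25.4
eef_pos: [0.4242, -0.0303, 0.4475]
tool_rot: [1.971, 2.238, -0.206]
force: [1.2, -0.3, -3.1]
opening: 0.0292
grasp_force: 58.6
```

Call:
apply_moves --moves '[{"gripper": 1,"xyz": [0,0,0],"angular": [0,0,0]},{"gripper": 1,"xyz": [0,0,0],"angular": [0,0,0]},{"gripper": 1,"xyz": [0,0,0],"angular": [0,0,0]}]'

```text
t: 25.7
eef_pos: [0.4289, -0.0267, 0.4477]
tool_rot: [1.963, 2.239, -0.206]
force: [-0.7, -0.7, -2.4]
opening: 0.0293
grasp_force: 58.6
```

```bash
python3 plan.py
```

```text
now nose [ 0.43 -0.06  0.18] axis [0. 0. 1.] q [-0.74  0.35  0.87  2.07 -0.08  0.8   0.28] F [-0.67 -0.75 -2.37] F.a -1.4815277682394061 grip 58.57900679111481 25.7
W [175.46 187.62   9.52] [  0.05  -0.03 -56.83] [0.6  0.16 0.46]
B 0.04 [112.75 151.76 -42.15] [ 31.18 -11.9  -55.29] [0.54 0.13 0.41]
B 0.02 [120.78 158.67 -59.11] [ 31.18 -11.9  -55.29] [0.55 0.13 0.39]
B 0 [128.82 165.58 -76.07] [ 31.18 -11.9  -55.29] [0.56 0.14 0.37]
dock above [ -0.81  -1.99 -20.48] [ 0.05 -0.   -0.13] [ 0.43 -0.03  0.43]
gap 223.5066382461342 lateral [-121.55 -195.01 -137.04] axis err deg 32.0338726516587
```

Call:
apply_moves --moves '[{"gripper": 1,"xyz": [-0.8,-2,-20],"angular": [0,0,0]},{"gripper": 1,"xyz": [0,0,-32],"angular": [0,0,0]},{"gripper": 1,"xyz": [0,0,-32],"angular": [0,0,0]},{"gripper": 1,"xyz": [0,0,-32],"angular": [0,0,0]},{"gripper": 1,"xyz": [0,0,-25],"angular": [0,0,0]},{"gripper": 1,"xyz": [0,0,-15],"angular": [0,0,0]},{"gripper": 1,"xyz": [0,0,-8],"angular": [0,0,0]},{"gripper": 1,"xyz": [0,0,-2],"angular": [0,0,0]},{"gripper": 1,"xyz": [0,0,0],"angular": [0,0,0]},{"gripper": 1,"xyz": [0,0,0],"angular": [0,0,0]}]'

```text
t: 26.7
eef_pos: [0.4279, -0.0293, 0.2825]
tool_rot: [1.963, 2.238, -0.205]
force: [-0.2, -1.1, -2.8]
opening: 0.0291
grasp_force: 58.4
```

```bash
python3 plan.py | head -1; python3 fa.py
```

```text
now nose [ 0.43 -0.06  0.02] axis [-0.  0.  1.] q [-0.47  0.62  0.56  2.25 -0.34  0.33  0.45] F [-0.23 -1.12 -2.78] F.a -1.8720217927592224 grip 58.44996929168701 26.7
F [ 0.11  0.08 -2.46] F.a -2.16 sd [0.76 0.23 0.37] gap 84.62 lat [-178.46 -245.57 -184.6 ] q [-0.465  0.618  0.563  2.255 -0.335  0.333  0.453] 27.0
```

Call:
apply_moves --moves '[{"gripper": 1,"xyz": [0,0,-1],"angular": [0,0,0]},{"gripper": 1,"xyz": [0,0,-1],"angular": [0,0,0]},{"gripper": 1,"xyz": [0,0,-0.8],"angular": [0,0,0]},{"gripper": 1,"xyz": [0,0,0],"angular": [0,0,0]},{"gripper": 1,"xyz": [0,0,0],"angular": [0,0,0]}]'

```text
t: 27.5
eef_pos: [0.4275, -0.0295, 0.2792]
tool_rot: [1.964, 2.239, -0.206]
force: [-0.9, 0.9, 3.2]
opening: 0.0295
grasp_force: 59.2
```

```bash
python3 fa.py; python3 up.py
```

```text
F [-0.94  0.82  5.2 ] F.a 4.51 sd [0.51 0.22 0.73] gap 82.17 lat [-179.81 -246.63 -185.67] q [-0.46   0.624  0.556  2.257 -0.339  0.326  0.455] 27.8
[ 0.4275 -0.0295  0.2792] axis [ 0.0265 -0.2054 -0.9783] y az 7.481053777808039 q [-0.4599  0.6239  0.5561  2.2566 -0.3394  0.3255  0.4548] F [-1.3587  0.9678  6.2645] 59.50851917266846 27.8
```

Call:
apply_moves --moves '[{"gripper": -1,"xyz": [0,0,0],"angular": [0,0,0]},{"gripper": -1,"xyz": [0,0,0],"angular": [0,0,0]},{"gripper": -1,"xyz": [0,0,0],"angular": [0,0,0]},{"gripper": -1,"xyz": [0,0,0],"angular": [0,0,0]},{"gripper": -1,"xyz": [0,0,0],"angular": [0,0,0]},{"gripper": -1,"xyz": [0,0,0],"angular": [0,0,0]},{"gripper": -1,"xyz": [0,0,0],"angular": [0,0,0]}]'

```text
t: 28.5
eef_pos: [0.4275, -0.0294, 0.279]
tool_rot: [1.964, 2.239, -0.207]
force: [0.5, -0.1, 0.7]
opening: 0.0859
grasp_force: 0.0
```

Call:
apply_moves --moves '[{"gripper": -1,"xyz": [-0.3,2,10],"angular": [0,0,0]},{"gripper": -1,"xyz": [-0.5,4,20],"angular": [0,0,0]},{"gripper": -1,"xyz": [-0.8,6,30],"angular": [0,0,0]},{"gripper": -1,"xyz": [-0.8,6,30],"angular": [0,0,0]},{"gripper": -1,"xyz": [-0.8,6,30],"angular": [0,0,0]},{"gripper": -1,"xyz": [-0.8,6,30],"angular": [0,0,0]},{"gripper": -1,"xyz": [0,40,20],"angular": [0,0,0]},{"gripper": -1,"xyz": [0,40,0],"angular": [0,0,0]},{"gripper": -1,"xyz": [0,0,0],"angular": [0,0,0]},{"gripper": -1,"xyz": [0,0,0],"angular": [0,0,0]}]'

```text
t: 29.5
eef_pos: [0.4231, 0.0813, 0.4494]
tool_rot: [1.961, 2.241, -0.206]
force: [-0.4, -0.1, -0.3]
opening: 0.0853
grasp_force: 0.0
```

```bash
python3 up.py; python3 - <<'E'
from h import *
s=read_state();a=read_camera('scene');A=cam(a);b=read_camera('top');B=cam(b)
# compare with the first pictures around the reader/dock/loggers
for p,n,boxes in((a,'scene1',{'reader':(200,205,270,310),'clock':(215,175,245,205),'orange':(165,190,205,270),'loggerA':(250,150,300,210),'baro':(335,275,375,340),'tape_sd':(270,210,385,275)}),(b,'top1',{'reader':(280,250,330,295),'clock':(160,205,195,240),'baro':(355,200,400,235),'sd_tape':(250,130,325,222)})):
    o=cv2.imread('pics/'+n+'.png')[:,:,::-1].astype(int)
    for k,(x0,y0,x1,y1) in boxes.items():
        d=np.abs(p['color'][y0:y1,x0:x1].astype(int)-o[y0:y1,x0:x1]).max(2);g=lambda i:cv2.cvtColor(i.astype(np.uint8),cv2.COLOR_RGB2GRAY).astype(np.float32)
        print(n,k,'frac changed',(d>40).mean().round(3),'shift',np.round(cv2.phaseCorrelate(g(o[y0:y1,x0:x1]),g(p['color'][y0:y1,x0:x1]))[0],2))
cam_top=[(d['conf'],d['at']) for d in recognise(b,'reader_top')];print(cam_top)
E
```

```text
[0.4231 0.0813 0.4494] axis [ 0.0266 -0.2054 -0.9783] y az 7.629478283140308 q [-1.0046  0.3767  0.9094  2.0442 -0.1132  0.8627  0.0765] F [-0.4323 -0.1491 -0.2836] 0.0 29.5
scene1 reader frac changed 0.0 shift [0.17 0.22]
scene1 clock frac changed 0.0 shift [ 0.11 -0.03]
scene1 orange frac changed 0.0 shift [-0.02  0.  ]
scene1 loggerA frac changed 0.0 shift [0.03 0.01]
scene1 baro frac changed 0.0 shift [0.05 0.02]
scene1 tape_sd frac changed 0.0 shift [0. 0.]
top1 reader frac changed 0.013 shift [0.36 0.45]
top1 clock frac changed 0.07 shift [-0.28  0.34]
top1 baro frac changed 0.0 shift [ 0.59 -0.01]
top1 sd_tape frac changed 0.0 shift [0.47 0.  ]
[(0.54, [303.4, 272.2]), (0.42, [246.5, 288.2])]
```

The reader stands upright in the dish again, and the scene matches the first pictures. Handing in.

```bash
python3 -c "
from bench import *
print(sign_off())"
```

```text
the job is handed in; nothing more can be done
None
```

I pressed the reader on logger_a, the one beside the square clock, with about 7 N for about 2 s, then stood it back upright in its dock and handed the job in at about 30 s of the 48 s; before-and-after pictures show nothing else moved.

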